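Pack up the circuit trainer

TASK

Pack up the circuit trainer: first switch it off with the red-tipped toggle while the tiles are still seated. Then take every circuit tile out of its nest - press its near end down so that it tips up - and lay the tiles in the grey crate, and hang the small blue basket by its bent lip over the crate's yellow-striped rim so that it hangs inside, clear of the crate's floor. Leave the multimeter, the blue mug and the screwdriver where they are.

Things in the scene. Friction and masses are not known exactly. Their poses are not given: they have to be found in the camera images.
- trainer: the blue console fixed to the table, 180 (x) x 310 (y) x 60 mm high; origin at the centre of its underside, on the table; x points from its near edge (towards the robot) to its far edge. Its flat top panel, 60 mm above the table, has three nests in a row along y (spaced 75 mm) and at its +y end the toggle switch.
- nest0 (a point): nest at the trainer's y = -105 mm. The point is over a seated tile's middle, level with the panel's top (60 mm above the table); axes as the trainer's. Opening 49 mm wide (y), x = -50 to +52: round a tile 1.5 mm is left at the sides, 8 mm at the near end, and at the far end (leaning wall) 1 mm below, 9 mm at the top. Floor 24 mm below the panel for x > -3.5, but 40 mm below for x < -3.5, so the tile can see-saw.
- nest1 (a point): nest at the trainer's y = -30 mm, same as nest0. In every nest: pressing the tile 5 to 12 mm in from its near (-x) end (x about -33 mm; yellow mark in front of the nest) down by 10 mm or more, with under 10 N, takes it past balance (pressed nearer its middle it binds). It then stays tipped by about 25 degrees, far end up.
- nest2 (a point): nest at the trainer's y = +45 mm, same as nest0. In every nest: the raised far end of a tipped tile stands about 16 mm above the panel and shows its long sides: pinch it across its 46 mm width within 25 mm of that end, fingertips just above the panel, and lift straight up.
- power (a joint): angle of the toggle (rad): 1.0 = on, leaning away to the trainer's +x (red mark); 0 = off, leaning to -x, towards the robot (green mark). Weighted over-centre toggle: about 1 N at the tip moves it; past the middle (0.5) it falls over to that end and stays. Off means below 0.1.
- power_tip (a point): centre of the toggle's red ball (20 mm across), at the top of a 10 mm thick steel stem 55 mm long from its pivot. It swings in the trainer's x-z plane.
- power_hinge (a point): pivot of the toggle, 76 mm above the table, at x = 0, y = +120 mm of the trainer; it sits in a black block 56 x 36 mm, 18 mm high on the panel. Axes as the trainer's.
- tile_a_mid (a point): circuit tile: grey sealed plastic block with a white top, with a red rectangle on it; 84 x 46 x 24 mm, about 120 g. Point: its centre (half-way up); x along the 84 mm, y along the 46 mm, z up through the white top. It starts flat in one of the nests (z about 0.048), top flush with the panel, x along the trainer's x. Some of the three tiles may be absent.
- tile_b_mid (a point): circuit tile: grey sealed plastic block with a white top, with two green bars on it; 84 x 46 x 24 mm, about 120 g. Point: its centre (half-way up); x along the 84 mm, y along the 46 mm, z up through the white top. It starts flat in one of the nests (z about 0.048), top flush with the panel, x along the trainer's x. Some of the three tiles may be absent.
- tile_c_mid (a point): circuit tile: grey sealed plastic block with a white top, with an orange disc on it; 84 x 46 x 24 mm, about 120 g. Point: its centre (half-way up); x along the 84 mm, y along the 46 mm, z up through the white top. It starts flat in one of the nests (z about 0.048), top flush with the panel, x along the trainer's x. Some of the three tiles may be absent.
- tile_a: the same tile, origin at the centre of its grey underside
- tile_b: the same tile, origin at the centre of its grey underside
- tile_c: the same tile, origin at the centre of its grey underside
- crate: loose grey open crate, 0.9 kg, outside 200 (x) x 240 (y) x 55 mm high, walls and floor 5 mm; origin at the centre of its underside; the rim of its -x wall (towards the robot) is yellow. A tile left by that wall would be in the basket's way: the hung basket reaches to about x = -45 mm and down to 18 mm above the crate's underside.
- basket_mid (a point): loose blue basket with coloured plugs in its bottom, about 110 g, upright on the table: box 46 (x) x 52 (y) x 40 mm high. Point: centre of the box, 20 mm above its underside; z up. At the top of its -x wall is a lip 36 mm wide, 3 mm thick, that reaches out 13 mm and bends down 18 mm. Grasp it across y (52 mm), clear of the lip.
- basket: the basket, origin under its centre. The gap between its -x face (x = -23) and the inside of the lip (x = -33 mm) goes over the crate's 5 mm wall; the lip's level underside is 37 mm above this origin. Hung on the yellow rim, the basket's x lies along the crate's x and this origin at about x = -70, z = 15 to 18 mm of the crate (it leans up to 0.15 rad).
- meter: bystander: black multimeter lying on the table beyond the work, 100 x 150 x 40 mm, origin under its centre
- pot: bystander: blue mug without handle, 72 mm across, 95 mm high, origin under its centre
- driver: bystander: screwdriver lying on the table, origin at its middle
There are look-alikes about, which are no part of the job. Of the things like the basket, leave any that is green; of the rest the smaller one is meant. Leave any black look-alike of the tile_a alone.

How it is judged:
By the outcome, as a careful person would: the job done as asked, in the order asked, and still so for the second after the job is handed in, with the robot touching nothing.
Of tile_a, tile_b, tile_c only 2 to 3 are there at a start; the rules pass over those that are not, and their reading is None.
At some moment in a run one of crate may be knocked a few centimetres aside while the robot is not near it.
Once in a run the grip may slacken for a moment while it holds something.
It also fails if it takes over 210 s, if anything falls off the work surface, if the arm or the gripper's body presses on something with over 40 N, if the wrist force passes 120 N, or if a joint passes its speed limit or range.

ROBOT

A 7-joint arm with a two-finger parallel gripper is mounted at the origin on the work surface. World frame = base frame: x ahead of the robot, y to its left, z up, the work surface at z = 0. Lengths are in m, angles in rad, forces in N, time in s.
With the tool pointing down it reaches from about 0.4 to 0.85 m from the base axis. Payload 4.4 kg.
Tool frame: the origin (TCP) lies midway between the tips of the shut fingers; the grasp point (between the pads) lies 19 mm behind it; z points along the fingers, y is the line along which they close (so a half turn about z gives the same grasp; the last joint's range is limited). The gripper opens to 94 mm and grips with 3 to 60 N. Pads are 16 mm wide; open, the fingers measure 119 mm over their backs; the gripper's body (75 mm by 177 mm) begins 78 mm behind the grasp point.
Start: joints at [1.158, 0.628, 0.038, 1.517, -0.027, 0.996, -0.02], TCP at [0.221, -0.611, 0.18] pointing down, gripper open.
Joint ranges: [-3.06, 3.06], [-0.37, 2.12], [-1.25, 1.32], [0.18, 2.47], [-1.1, 4.24], [0.23, 1.98], [-2.94, 2.94]. Speed limits (rad/s): [2.57, 2.57, 3.14, 3.14, 3.14, 3.14, 3.14].

INTERFACE

Orientations are given as a 3x3 rotation matrix whose columns are the frame's x, y, z axes.
In Python, from rig import get_state, snapshot, camera_params, close_job gives the robot as it stands.
- The arm moves only by the tool carry_out, never from a script. Its argument "deltas" is a list of rows, each an object of numbers: "jaw": the opening, from -1 (shut) to 1 (fully open); "dx", "dy", "dz": the shift along the tool's x, y, z in cm; "roll": the turn about the tool's z in rad. A call has 1 to 8 rows; each row shifts and turns the commanded pose from where the row before left it, along the tool's axes as they then stand; what a row does not reach is not made up. A row lasts 1/8 s, in which the tool goes at most 62.5 mm and 10.7 degrees, less where a joint would pass 70% of its speed; a pose out of reach is approached as far as the arm can. A call with a gripper value outside its range is refused whole. The fingers move at their own pace and stop on an object; the grip force is fixed at half the most. Time passes only in rows, so rows that do not move let the fingers close. It gives the time, the measured TCP pose, the force, the opening and the grip force at its end, in the units of the state.
- get_state(): the state, without advancing time (a new reading comes with each control period).
- snapshot(name): name is "side" or "top"; returns (picture, depth): 384x512x3 uint8, red, green, blue; 384x512 float32, m along the optical axis (not along the pixel's ray), 0 where there is no reading.
- camera_params(name): a dict with "fov_y" (degrees; the focal length in pixels is half the picture's height over the tangent of half this angle, whatever the lens; pixels are square), "cx", "cy" (the principal point, pixels), "rvec" (rotation vector, rad) and "tvec" (3), from world to camera coordinates, as OpenCV has them. Camera axes: x right, y down, z forward; pixel columns grow to the right and rows downward; lengths in m; the calibration is good to about 2 mm. A picture is of the moment at which its call begins. camera_params takes no time and is no camera call.
- close_job(): hands the job in; it is judged then, once.
The state is a dict: "time": time; "joints": joint angles; "joint_vel": joint speeds; "effort": joint torques, N m; "tcp_pos": TCP position; "eef_rot": TCP orientation; "force": force on the tool from outside, world axes, zero at the start; "moment": the same for the moment, N m; "width": finger opening in m; "gripper_force": force on a finger pad.
Only numpy, scipy, OpenCV 4.12 (cv2) and the standard library are available. Lean on these libraries where they do the work, as an engineer would, in place of code of your own. Each camera call takes 0.05 s, during which the arm holds its last target. There are 200 camera calls.

## Working session

There is one attempt and no reset: what is moved stays moved. The work goes in short steps, Python scripts to look and compute and a tool call to move; the robot and the scene stay as the last step left them, time stands still between calls to the robot, and variables do not carry over. Pictures are saved under pics/ and viewed, at most 14 in all, crops included, and the job is handed in when it is done.

Besides the shell and the picture viewer there is one more tool, called after ">>>" in YAML: its name, and indented under it one key for each argument. carry_out: Moves the arm, as the interface text tells. Its arguments: {"type":"object","properties":{"deltas":{"type":"array","items":{"type":"object","properties":{"jaw":{"type":"number"},"dx":{"type":"number"},"dy":{"type":"number"},"dz":{"type":"number"},"roll":{"type":"number"}}}}},"required":["deltas"]}

```bash
mkdir -p pics; ls
cat > h.py <<'E'
import numpy as np, cv2
from rig import get_state, snapshot, camera_params, close_job
def cam(n):
    p=camera_params(n); f=192/np.tan(np.radians(p["fov_y"])/2)
    R=cv2.Rodrigues(np.array(p["rvec"],float))[0]; t=np.array(p["tvec"],float)
    return f,p["cx"],p["cy"],R,t,p
def ray(n,u,v,z):
    f,cx,cy,R,t,p=cam(n)
    d=R.T@np.array([(u-cx)/f,(v-cy)/f,1]); o=-R.T@t
    return o+d*(z-o[2])/d[2]
def cloud(n,D):
    f,cx,cy,R,t,p=cam(n); v,u=np.mgrid[:384,:512]
    P=np.stack([(u-cx)/f*D,(v-cy)/f*D,D],-1)
    return (P-t)@R
def proj(n,X):
    f,cx,cy,R,t,p=cam(n); c=R@np.array(X)+t
    return f*c[0]/c[2]+cx,f*c[1]/c[2]+cy
def shot(n,name):
    I,D=snapshot(n); cv2.imwrite(f"pics/{name}.png",I[:,:,::-1]); np.save(f"pics/{name}.npy",D); return I,D
E
python3 - <<'E'
from h import *
for n in("top","side"):
    I,D=shot(n,n+"0"); print(camera_params(n)); f,cx,cy,R,t,p=cam(n); print(-R.T@t)
    cv2.imwrite(f"pics/{n}0b.png",cv2.resize(I[:,:,::-1],(800,600),interpolation=cv2.INTER_CUBIC))
s=get_state(); print(s["time"],s["tcp_pos"],s["eef_rot"],s["force"],s["width"])
E
```

```text
pics
{'fov_y': 57.7061980516895, 'cx': 257.26966839865577, 'cy': 196.32806432328957, 'rvec': array([ 2.21923448, -2.16424132,  0.13323103]), 'tvec': array([-0.08317399,  0.5638239 ,  0.99225193])}
[ 0.47556638 -0.03634639  1.0401417 ]
{'fov_y': 46.82846296590458, 'cx': 260.99274321762203, 'cy': 192.8406771444881, 'rvec': array([ 0.59441518, -2.70586644,  1.08900635]), 'tvec': array([0.48834019, 0.26741043, 1.07044703])}
[0.20838248 0.70231116 0.95873724]
0.1 [ 0.22071275 -0.61071372  0.17938349] [[ 9.40477949e-01  3.39854196e-01 -5.94367652e-04]
 [ 3.39854713e-01 -9.40476722e-01  1.51980682e-03]
 [-4.24762157e-05 -1.63134345e-03 -9.99998668e-01]] [-0.28799046 -0.19001848  0.01727611] 0.09400684784704358
```

View pics/top0b.png

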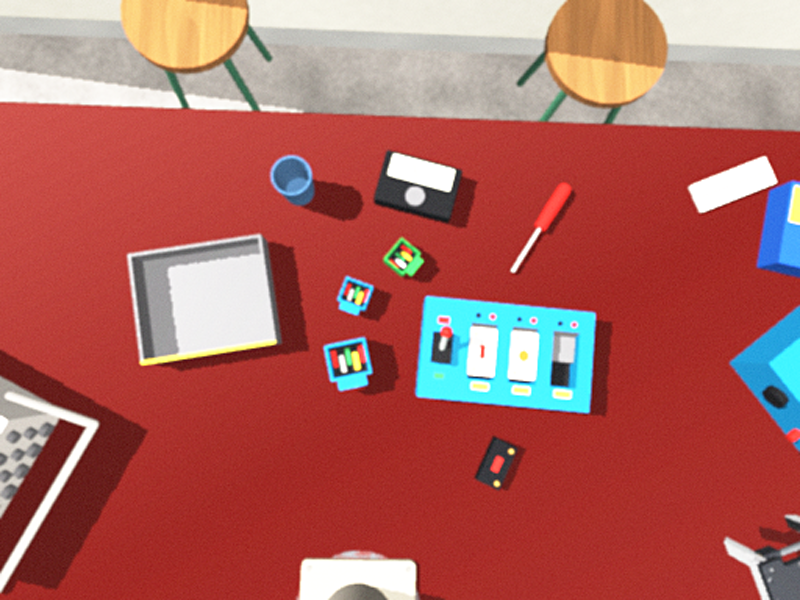

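View pics/side0b.png

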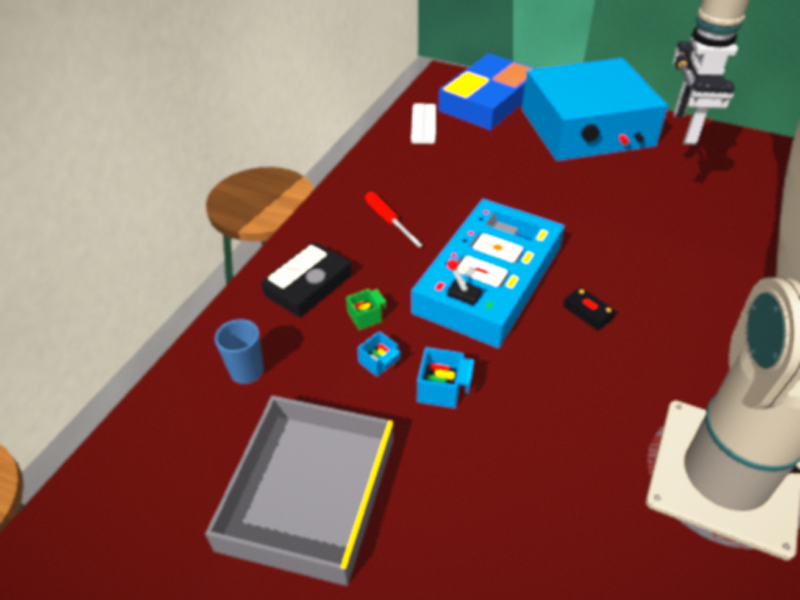

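The top view (800 px scale) shows:
- **Trainer:** at (505,353), with the toggle at (443,345). Tile_a (red rectangle) is in nest2 at (481,350), tile_c (orange disc) is in nest1 at (523,355), and nest0 is empty.
- **Crate:** at (205,300), with the yellow rim at its lower edge.
- **Basket candidates:** green at (403,258), small blue at (356,295) and large blue at (348,362). The small blue one fits the description, because green is excluded and the smaller of the rest is meant.
- **Tile look-alike:** a black one at (497,463), to be left alone.

Next I'll measure everything and take a crop of the baskets.

Run:
```python
from h import *
I=cv2.imread("pics/top0.png"); D=np.load("pics/top0.npy"); P=cloud("top",D)
hsv=cv2.cvtColor(I,cv2.COLOR_BGR2HSV)
Z=P[...,2]
print("table z",np.median(Z[250:300,100:250]))
def rect(m,name):
    q=P[m][:,:2]; r=cv2.minAreaRect((q*1000).astype(np.float32)); print(name,m.sum(),r,"z",np.percentile(P[m][:,2],[5,50,95])); return cv2.boxPoints(r)
v,u=np.mgrid[:384,:512]
def win(a,b,c,d): return (u>a/1.5625)&(u<b/1.5625)&(v>c/1.5625)&(v<d/1.5625)
ok=D>0
rect(win(405,610,285,425)&ok&(abs(Z-.06)<.006),"trainer")
rect(win(110,290,225,375)&ok&(Z>.045)&(Z<.065),"crate rim")
yl=(hsv[...,0]>20)&(hsv[...,0]<35)&(hsv[...,1]>120)&(hsv[...,2]>120)
rect(win(110,290,225,375)&ok&yl,"yellow")
bl=(hsv[...,0]>88)&(hsv[...,0]<112)&(hsv[...,1]>120)
for w,n in((win(330,380,270,318),"small"),(win(318,380,330,395),"large")):
    m=w&ok&bl&(Z>.025); rect(m,n); rect(w&ok&bl&(Z>.036),n+" top")
wh=(hsv[...,1]<50)&(hsv[...,2]>180)
rect(win(465,500,315,385)&ok&wh&(abs(Z-.06)<.008),"tile nest2")
rect(win(505,542,320,388)&ok&wh&(abs(Z-.06)<.008),"tile nest1")
rd=((hsv[...,0]<6)|(hsv[...,0]>174))&(hsv[...,1]>150)
m=win(430,465,320,360)&ok&rd; 
print(np.c_[u[m],v[m]].mean(0),P[m][np.argsort(P[m][:,2])[-6:]])
# side view rect
S=cv2.imread("pics/side0.png");
a=cv2.resize(I[165:260,195:300],None,fx=5,fy=5,interpolation=cv2.INTER_CUBIC)[:475,:400]
b=cv2.resize(S[175:270,215:315],None,fx=4,fy=4.98,interpolation=cv2.INTER_CUBIC)[:475]
k=min(len(a),len(b)); cv2.imwrite("pics/crop1.png",np.hstack([a[:k],b[:k]]))
```

```text
table z 0.0005536729094441065
trainer 5929 ((482.51385498046875, -259.3263854980469), (310.2816467285156, 180.17063903808594), 85.8821792602539) z [0.05741943 0.06054206 0.06342124]
crate rim 801 ((569.6548461914062, 293.33154296875), (200.83255004882812, 241.43724060058594), 10.528310775756836) z [0.04658846 0.05450289 0.05795237]
yellow 144 ((470.2580261230469, 286.84539794921875), (9.831164360046387, 261.1143493652344), 8.416529655456543) z [0.00524362 0.04004323 0.05749592]
small 146 ((581.9300537109375, 21.042613983154297), (52.094459533691406, 58.8411979675293), 70.87769317626953) z [0.02854856 0.03991766 0.04358799]
small top 122 ((581.9743041992188, 21.06035804748535), (52.02783203125, 58.67011260986328), 70.9920883178711) z [0.03753145 0.04055663 0.04384476]
large 297 ((457.34088134765625, 25.40175437927246), (82.85530853271484, 73.3888168334961), 13.406639099121094) z [0.03947977 0.05656989 0.05966307]
large top 286 ((457.33489990234375, 25.43697738647461), (82.86695861816406, 73.3039321899414), 13.43013858795166) z [0.04824682 0.05674284 0.05967957]
tile nest2 542 ((488.67919921875, -214.25706481933594), (51.337345123291016, 127.75999450683594), 85.58396911621094) z [0.05700631 0.06033902 0.06329621]
tile nest1 531 ((483.6407470703125, -288.6976318359375), (52.54496383666992, 125.4076919555664), 85.0722427368164) z [0.05747582 0.06069861 0.06349716]
[285.21621622 211.67567568] [[ 0.51696721 -0.13621555  0.13421704]
 [ 0.51455608 -0.14410493  0.13422559]
 [ 0.51441548 -0.13884701  0.13445919]
 [ 0.51444852 -0.14137477  0.13520918]
 [ 0.51703948 -0.14129846  0.13550047]
 [ 0.52231144 -0.14381627  0.13559651]]
```

View pics/crop1.png

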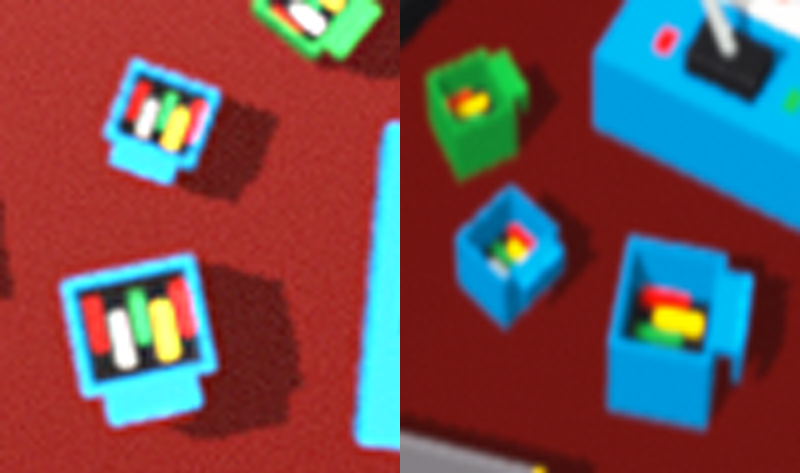

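The enlarged crop confirms the target. The small blue basket is at crop (162,120), with its lip at the lower left, (142,160). Its 52 x 59 mm footprint and 40 mm height match the description, while the large one is 73 x 83 x 57 mm. The trainer and toggle measurements also match the given sizes.

Next I'll move to the toggle.

```bash
cat >> h.py <<'E'
def frame(c,yaw,p):
    a=np.radians(yaw); return np.array([c[0]+p[0]*np.cos(a)-p[1]*np.sin(a),c[1]+p[0]*np.sin(a)+p[1]*np.cos(a),p[2]])
TR=((.4825,-.2593),-4.12)
def need(target,yaw):
    s=get_state(); d=np.array(target)-s["tcp_pos"]; R=np.array(s["eef_rot"])
    y0=np.arctan2(R[1,0],R[0,0]); a=np.radians(yaw); r=-(a-y0); r=(r+np.pi)%(2*np.pi)-np.pi
    x=np.array([np.cos(a),np.sin(a),0]); y=np.array([np.sin(a),-np.cos(a),0])
    print("roll %.3f then dx %.2f dy %.2f dz %.2f cm"%(r,d@x*100,d@y*100,-d[2]*100),"F",np.round(s["force"],1),"w %.4f t %.1f"%(s["width"],s["time"]))
E
python3 -c "
from h import *
need(frame(*TR,(.065,.12,.25)),-4.12)"
```

```text
roll 0.419 then dx 30.09 dy -48.93 dz -7.06 cm F [-0.3 -0.2  0. ] w 0.0940 t 0.1
```

>>> carry_out:
  deltas:
    - {"dz": -4, "jaw": -1}
    - {"dz": -4, "roll": 0, "jaw": -1}
    - {"roll": 0.14, "jaw": -1}
    - {"roll": 0.14, "jaw": -1}
    - {"roll": 0.14, "jaw": -1}
    - {"jaw": -1}

```text
invalid input at $.deltas[0]: expected keys jaw, dx, dy, dz, roll
```

All keys are needed.

>>> carry_out:
  deltas:
    - {"dx": 0, "dy": 0, "dz": -4, "roll": 0, "jaw": -1}
    - {"dx": 0, "dy": 0, "dz": -4, "roll": 0.14, "jaw": -1}
    - {"dx": 0, "dy": 0, "dz": 0, "roll": 0.14, "jaw": -1}
    - {"dx": 0, "dy": 0, "dz": 0, "roll": 0.14, "jaw": -1}
    - {"dx": 3, "dy": -4.5, "dz": 0, "roll": 0, "jaw": -1}
    - {"dx": 3, "dy": -4.5, "dz": 0, "roll": 0, "jaw": -1}
    - {"dx": 3, "dy": -4.5, "dz": 0, "roll": 0, "jaw": -1}
    - {"dx": 3, "dy": -4.5, "dz": 0, "roll": 0, "jaw": -1}

```text
time: 1.1
tcp_pos: [0.3546, -0.4389, 0.2599]
eef_rot: [[0.997, -0.073, -0.0], [-0.073, -0.997, 0.0], [-0.0, -0.0, -1.0]]
force: [0.4, 0.2, 0.2]
width: 0.0171
gripper_force: 0.0
```

>>> carry_out:
  deltas:
    - {"dx": 3, "dy": -4.5, "dz": 0, "roll": 0, "jaw": -1}
    - {"dx": 3, "dy": -4.5, "dz": 0, "roll": 0, "jaw": -1}
    - {"dx": 3, "dy": -4.5, "dz": 0, "roll": 0, "jaw": -1}
    - {"dx": 3, "dy": -4.5, "dz": 0, "roll": 0, "jaw": -1}
    - {"dx": 3, "dy": -4.5, "dz": 0, "roll": 0, "jaw": -1}
    - {"dx": 3, "dy": -4.5, "dz": 0, "roll": 0, "jaw": -1}
    - {"dx": 0, "dy": -4, "dz": 0, "roll": 0, "jaw": -1}
    - {"dx": 0, "dy": 0, "dz": 0, "roll": 0, "jaw": -1}

```text
time: 2.1
tcp_pos: [0.5565, -0.1399, 0.2596]
eef_rot: [[0.998, -0.066, -0.001], [-0.066, -0.998, 0.002], [-0.001, -0.002, -1.0]]
force: [-0.2, -0.3, -0.0]
width: 0.0002
gripper_force: 0.0
```

```bash
python3 -c "
from h import *
need(frame(*TR,(.065,.12,.118)),-4.12)"
```

```text
roll 0.006 then dx -0.02 dy 0.44 dz 14.16 cm F [-0.2 -0.3 -0. ] w 0.0002 t 2.1
```

>>> carry_out:
  deltas:
    - {"dx": 0, "dy": 0.4, "dz": 4, "roll": 0, "jaw": -1}
    - {"dx": 0, "dy": 0, "dz": 4, "roll": 0, "jaw": -1}
    - {"dx": 0, "dy": 0, "dz": 4, "roll": 0, "jaw": -1}
    - {"dx": 0, "dy": 0, "dz": 2.2, "roll": 0, "jaw": -1}
    - {"dx": -1, "dy": 0, "dz": 0, "roll": 0, "jaw": -1}
    - {"dx": -1, "dy": 0, "dz": 0, "roll": 0, "jaw": -1}
    - {"dx": -1, "dy": 0, "dz": 0, "roll": 0, "jaw": -1}
    - {"dx": -1, "dy": 0, "dz": 0, "roll": 0, "jaw": -1}

```text
time: 3.1
tcp_pos: [0.5155, -0.1458, 0.1192]
eef_rot: [[0.997, -0.073, 0.002], [-0.073, -0.997, -0.0], [0.002, 0.0, -1.0]]
force: [0.4, -0.4, 0.7]
width: 0.0007
gripper_force: 0.0
```

>>> carry_out:
  deltas:
    - {"dx": -1, "dy": 0, "dz": 0, "roll": 0, "jaw": -1}
    - {"dx": -1, "dy": 0, "dz": 0, "roll": 0, "jaw": -1}
    - {"dx": -1, "dy": 0, "dz": 0, "roll": 0, "jaw": -1}
    - {"dx": 0, "dy": 0, "dz": 0, "roll": 0, "jaw": -1}
    - {"dx": 2, "dy": 0, "dz": 0, "roll": 0, "jaw": -1}
    - {"dx": 2, "dy": 0, "dz": -2, "roll": 0, "jaw": -1}
    - {"dx": 0, "dy": 2, "dz": -4, "roll": 0, "jaw": -1}
    - {"dx": 0, "dy": 6, "dz": 0, "roll": 0, "jaw": -1}

```text
time: 4.1
tcp_pos: [0.5242, -0.224, 0.1811]
eef_rot: [[0.998, -0.065, 0.007], [-0.065, -0.998, 0.0], [0.007, -0.001, -1.0]]
force: [1.3, 0.2, 0.7]
width: 0.0
gripper_force: 0.0
```

Run:
```python
from h import *
I,D=shot("side","side1")
cv2.imwrite("pics/c2.png",cv2.resize(I[110:260,230:380,::-1],(600,600),interpolation=cv2.INTER_CUBIC))
for x in (.026,-.026): print(proj("side",frame(*TR,(x,.12,.124))))
need(frame(*TR,(-.033,.045,.085)),-4.12)
```

```text
(np.float64(289.3843582522028), np.float64(168.67148398337872))
(np.float64(306.54232678328765), np.float64(174.9567773458505))
roll -0.008 then dx -6.88 dy -2.09 dz 9.51 cm F [-0.9 -6.9 -0.3] w 0.0003 t 4.2
```

View pics/c2.png

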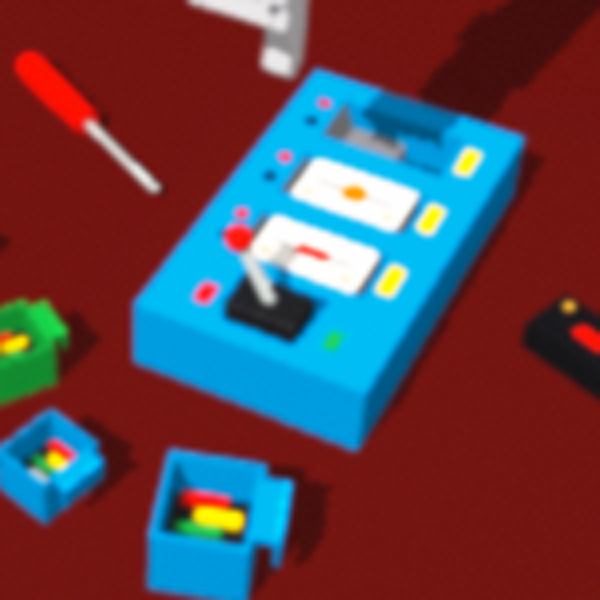

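The toggle ball is at crop (238,238), so it still leans to the red mark. I'll push again a little lower and further, and check it while the finger is still against it.

Run:
```python
from h import *
need(frame(*TR,(.065,.12,.180)),-4.12)
```

```text
roll -0.008 then dx 2.92 dy -9.59 dz 0.01 cm F [-0.9 -6.9 -0.3] w 0.0003 t 4.2
```

>>> carry_out:
  deltas:
    - {"dx": 3, "dy": -2, "dz": 0, "roll": -0.008, "jaw": -1}
    - {"dx": 0, "dy": -4, "dz": 0, "roll": 0, "jaw": -1}
    - {"dx": 0, "dy": -3.6, "dz": 0, "roll": 0, "jaw": -1}
    - {"dx": 0, "dy": 0, "dz": 3, "roll": 0, "jaw": -1}
    - {"dx": 0, "dy": 0, "dz": 3.8, "roll": 0, "jaw": -1}
    - {"dx": -2, "dy": 0, "dz": 0, "roll": 0, "jaw": -1}
    - {"dx": -1, "dy": 0, "dz": 0, "roll": 0, "jaw": -1}
    - {"dx": -1, "dy": 0, "dz": 0, "roll": 0, "jaw": -1}

```text
time: 5.15
tcp_pos: [0.5168, -0.1301, 0.1106]
eef_rot: [[0.998, -0.065, 0.002], [-0.065, -0.998, -0.0], [0.002, 0.0, -1.0]]
force: [0.0, 0.1, 0.5]
width: 0.0003
gripper_force: 0.0
```

>>> carry_out:
  deltas:
    - {"dx": -1, "dy": 0, "dz": 0, "roll": 0, "jaw": -1}
    - {"dx": -1, "dy": 0, "dz": 0, "roll": 0, "jaw": -1}
    - {"dx": -1, "dy": 0, "dz": 0, "roll": 0, "jaw": -1}
    - {"dx": -0.5, "dy": 0, "dz": 0, "roll": 0, "jaw": -1}
    - {"dx": 0, "dy": 0, "dz": 0, "roll": 0, "jaw": -1}

```text
time: 5.78
tcp_pos: [0.4812, -0.1277, 0.1103]
eef_rot: [[0.998, -0.065, 0.0], [-0.065, -0.998, -0.0], [0.0, -0.0, -1.0]]
force: [-0.1, 0.4, -0.3]
width: 0.0006
gripper_force: 0.0
```

Run:
```python
from h import *
I,D=shot("side","side2")
cv2.imwrite("pics/c3.png",cv2.resize(I[110:260,230:380,::-1],(600,600),interpolation=cv2.INTER_CUBIC))
```

```text
(no output)
```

View pics/c3.png

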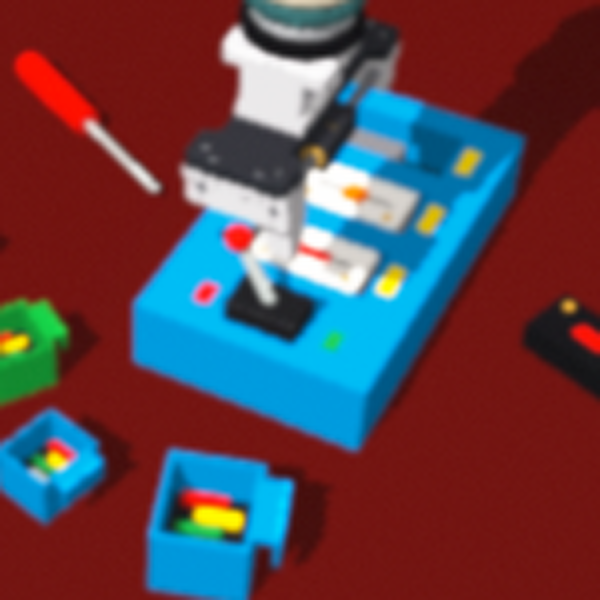

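Run:
```python
from h import *
s=get_state(); print(s["tcp_pos"],proj("side",s["tcp_pos"]))
D=np.load("pics/side2.npy"); P=cloud("side",D)
for u,v in((289,169),(290,170),(301,172),(301,165),(300,174),(293,178),(296,184)): print(u,v,P[v,u].round(3))
I,T=snapshot("top"); cv2.imwrite("pics/c4.png",cv2.resize(I[170:270,250:400,::-1],(750,500),interpolation=cv2.INTER_CUBIC))
print(proj("top",s["tcp_pos"]))
```

```text
[ 0.481713   -0.12769242  0.1103    ] (np.float64(299.22080825731837), np.float64(179.1440843446829))
289 169 [ 0.514 -0.131  0.132]
290 170 [ 0.512 -0.133  0.128]
301 172 [ 0.474 -0.115  0.151]
301 165 [ 0.453 -0.046  0.241]
300 174 [ 0.504 -0.198  0.06 ]
293 178 [ 0.503 -0.136  0.099]
296 184 [ 0.492 -0.135  0.081]
(np.float64(279.5998829389779), np.float64(225.52375739223112))
```

View pics/c4.png

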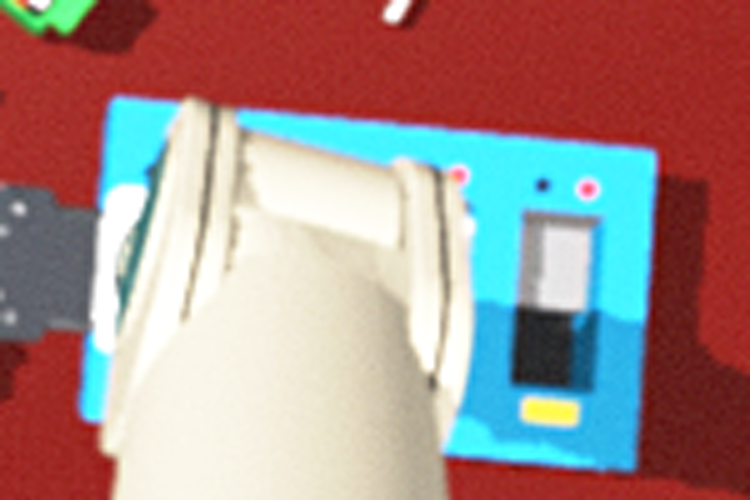

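Run:
```python
from h import *
P0=cloud("side",np.load("pics/side0.npy"))
for v in range(80,96,2): print(v,[tuple(P0[v,u].round(3)) for u in (441,443,445,447)])
P=cloud("side",np.load("pics/side2.npy"))
for v in range(156,180,2): print(v,[tuple(P[v,u].round(3)) for u in (297,299,301,303)])
```

```text
80 [(np.float64(0.212), np.float64(-0.553), np.float64(0.249)), (np.float64(0.206), np.float64(-0.554), np.float64(0.25)), (np.float64(0.201), np.float64(-0.555), np.float64(0.251)), (np.float64(0.196), np.float64(-0.557), np.float64(0.251))]
82 [(np.float64(0.21), np.float64(-0.549), np.float64(0.245)), (np.float64(0.204), np.float64(-0.555), np.float64(0.243)), (np.float64(0.199), np.float64(-0.554), np.float64(0.245)), (np.float64(0.194), np.float64(-0.555), np.float64(0.246))]
84 [(np.float64(0.208), np.float64(-0.551), np.float64(0.237)), (np.float64(0.203), np.float64(-0.553), np.float64(0.238)), (np.float64(0.197), np.float64(-0.556), np.float64(0.238)), (np.float64(0.187), np.float64(-0.965), np.float64(0.005))]
86 [(np.float64(0.206), np.float64(-0.551), np.float64(0.231)), (np.float64(0.201), np.float64(-0.55), np.float64(0.233)), (np.float64(0.196), np.float64(-0.554), np.float64(0.232)), (np.float64(0.184), np.float64(-0.964), np.float64(-0.003))]
88 [(np.float64(0.204), np.float64(-0.554), np.float64(0.223)), (np.float64(0.199), np.float64(-0.558), np.float64(0.222)), (n
[... 3072 characters left out ...]
np.float64(-0.192), np.float64(0.062)), (np.float64(0.507), np.float64(-0.198), np.float64(0.059)), (np.float64(0.5), np.float64(-0.197), np.float64(0.063)), (np.float64(0.495), np.float64(-0.2), np.float64(0.062))]
176 [(np.float64(0.509), np.float64(-0.187), np.float64(0.06)), (np.float64(0.503), np.float64(-0.188), np.float64(0.061)), (np.float64(0.498), np.float64(-0.192), np.float64(0.06)), (np.float64(0.493), np.float64(-0.196), np.float64(0.058))]
178 [(np.float64(0.506), np.float64(-0.18), np.float64(0.059)), (np.float64(0.499), np.float64(-0.179), np.float64(0.062)), (np.float64(0.495), np.float64(-0.184), np.float64(0.059)), (np.float64(0.49), np.float64(-0.186), np.float64(0.06))]
```

The finger tips appear at z ≈ 0.143 when the reported TCP is 0.110, and were also about 33 mm too high in the first picture. So the real tips sit about 33 mm above the reported TCP, and both pushes passed over the ball. I'll apply that offset, and check it against contact force.

>>> carry_out:
  deltas:
    - {"dx": 0, "dy": 0.5, "dz": -2, "roll": 0, "jaw": -1}
    - {"dx": 4, "dy": 0.5, "dz": 0, "roll": 0, "jaw": -1}
    - {"dx": 3.5, "dy": 0, "dz": 0, "roll": 0, "jaw": -1}
    - {"dx": 0, "dy": 0, "dz": 2.5, "roll": 0, "jaw": -1}
    - {"dx": 0, "dy": 0, "dz": 2, "roll": 0, "jaw": -1}
    - {"dx": -1, "dy": 0, "dz": 0, "roll": 0, "jaw": -1}
    - {"dx": -1, "dy": 0, "dz": 0, "roll": 0, "jaw": -1}
    - {"dx": -0.5, "dy": 0, "dz": 0, "roll": 0, "jaw": -1}

```text
time: 6.88
tcp_pos: [0.5315, -0.1412, 0.0866]
eef_rot: [[0.998, -0.065, 0.003], [-0.065, -0.998, -0.001], [0.004, 0.0, -1.0]]
force: [1.6, 0.0, 2.0]
width: 0.0004
gripper_force: 0.9
```

>>> carry_out:
  deltas:
    - {"dx": -1, "dy": 0, "dz": 0, "roll": 0, "jaw": -1}
    - {"dx": -1, "dy": 0, "dz": 0, "roll": 0, "jaw": -1}
    - {"dx": -1, "dy": 0, "dz": 0, "roll": 0, "jaw": -1}
    - {"dx": -1, "dy": 0, "dz": 0, "roll": 0, "jaw": -1}
    - {"dx": -0.5, "dy": 0, "dz": 0, "roll": 0, "jaw": -1}
    - {"dx": 0, "dy": 0, "dz": 0, "roll": 0, "jaw": -1}

```text
time: 7.62
tcp_pos: [0.4865, -0.1381, 0.0855]
eef_rot: [[0.998, -0.065, 0.002], [-0.065, -0.998, -0.0], [0.002, 0.0, -1.0]]
force: [2.4, -0.0, 0.5]
width: 0.0007
gripper_force: 1.0
```

>>> carry_out:
  deltas:
    - {"dx": 2, "dy": 0, "dz": 0, "roll": 0, "jaw": -1}
    - {"dx": 2, "dy": 0, "dz": -2, "roll": 0, "jaw": -1}
    - {"dx": 2, "dy": 0, "dz": -4, "roll": 0, "jaw": -1}
    - {"dx": 0, "dy": 0, "dz": -4, "roll": 0, "jaw": -1}
    - {"dx": 0, "dy": 4, "dz": 0, "roll": 0, "jaw": -1}
    - {"dx": 0, "dy": 3, "dz": 0, "roll": 0, "jaw": -1}
    - {"dx": 0, "dy": 0, "dz": 0, "roll": 0, "jaw": -1}

```text
time: 8.5
tcp_pos: [0.5396, -0.2146, 0.1848]
eef_rot: [[0.998, -0.07, -0.002], [-0.07, -0.998, -0.001], [-0.002, 0.001, -1.0]]
force: [0.9, -0.2, -0.0]
width: 0.0004
gripper_force: 0.0
```

Run:
```python
from h import *
I,D=shot("side","side3"); P=cloud("side",D)
h=cv2.cvtColor(I,cv2.COLOR_RGB2HSV); v,u=np.mgrid[:384,:512]
m=((h[...,0]<6)|(h[...,0]>174))&(h[...,1]>150)&(h[...,2]>150)&(P[...,2]>.1)&(abs(u-297)<25)&(abs(v-171)<25)
print(m.sum(),u[m].mean(),v[m].mean(),P[m].mean(0))
need(frame(*TR,(-.033,.045,.045)),-4.12)
```

```text
30 306.73333333333335 174.93333333333334 [ 0.46283249 -0.13175561  0.1302512 ]
roll 0.005 then dx -8.71 dy 0.62 dz 13.97 cm F [0.4 0.4 0.6] w 0.0004 t 8.6
```

The ball is now at (306.7,174.9), exactly the predicted off position, so the toggle is off. Next I'll press tile_a's near end in nest2.

>>> carry_out:
  deltas:
    - {"dx": -4.5, "dy": 0.6, "dz": 0, "roll": 0.005, "jaw": -1}
    - {"dx": -4.4, "dy": 0, "dz": 0, "roll": 0, "jaw": -1}
    - {"dx": 0, "dy": 0, "dz": 4, "roll": 0, "jaw": -1}
    - {"dx": 0, "dy": 0, "dz": 4, "roll": 0, "jaw": -1}
    - {"dx": 0, "dy": 0, "dz": 4, "roll": 0, "jaw": -1}
    - {"dx": 0, "dy": 0, "dz": 2, "roll": 0, "jaw": -1}
    - {"dx": 0, "dy": 0, "dz": 0, "roll": 0, "jaw": -1}

```text
time: 9.43
tcp_pos: [0.4508, -0.2094, 0.0438]
eef_rot: [[0.998, -0.068, -0.004], [-0.068, -0.998, 0.003], [-0.004, -0.002, -1.0]]
force: [0.5, -0.2, 1.0]
width: 0.0006
gripper_force: 0.0
```

Run:
```python
from h import *
need(frame(*TR,(-.035,.045,.03)),-4.12)
I,D=snapshot("side"); P=cloud("side",D)
cv2.imwrite("pics/c5.png",cv2.resize(I[110:260,230:380,::-1],(600,600),interpolation=cv2.INTER_CUBIC))
```

```text
roll 0.004 then dx 0.02 dy 0.25 dz 1.38 cm F [ 0.5 -0.2  1. ] w 0.0006 t 9.4
```

View pics/c5.png

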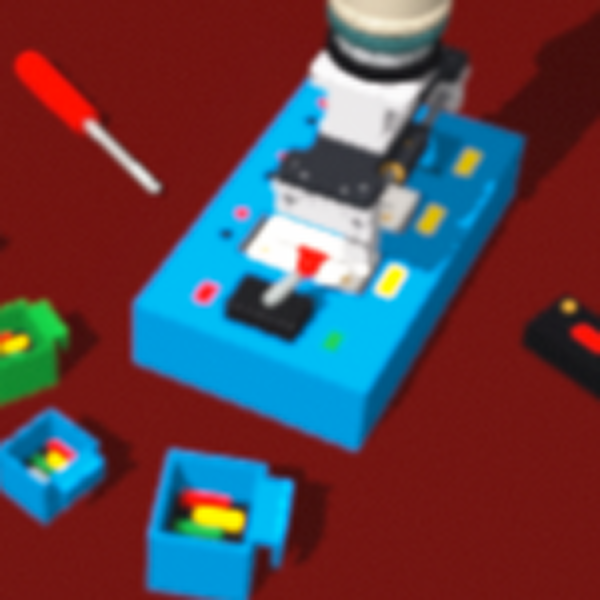

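The fingertip is over the near end of tile_a (crop 360,265), and the toggle leans to the green side. I'll press in small steps.

>>> carry_out:
  deltas:
    - {"dx": 0, "dy": 0.2, "dz": 0.6, "roll": 0, "jaw": -1}
    - {"dx": 0, "dy": 0, "dz": 0.4, "roll": 0, "jaw": -1}
    - {"dx": 0, "dy": 0, "dz": 0.4, "roll": 0, "jaw": -1}
    - {"dx": 0, "dy": 0, "dz": 0.3, "roll": 0, "jaw": -1}

```text
time: 9.98
tcp_pos: [0.4518, -0.2137, 0.0281]
eef_rot: [[0.998, -0.07, 0.0], [-0.07, -0.998, -0.0], [0.0, 0.0, -1.0]]
force: [-0.8, 0.1, -1.3]
width: 0.0005
gripper_force: 0.0
```

>>> carry_out:
  deltas:
    - {"dx": 0, "dy": 0, "dz": 0.3, "roll": 0, "jaw": -1}
    - {"dx": 0, "dy": 0, "dz": 0.3, "roll": 0, "jaw": -1}

```text
time: 10.22
tcp_pos: [0.4524, -0.214, 0.0249]
eef_rot: [[0.998, -0.071, 0.002], [-0.071, -0.998, -0.0], [0.002, 0.0, -1.0]]
force: [-8.8, 4.0, 53.2]
width: 0.0007
gripper_force: 26.3
```

>>> carry_out:
  deltas:
    - {"dx": 0, "dy": 0, "dz": 0.3, "roll": 0, "jaw": -1}
    - {"dx": 0, "dy": 0, "dz": 0.2, "roll": 0, "jaw": -1}

```text
time: 10.48
tcp_pos: [0.4527, -0.2141, 0.0241]
eef_rot: [[0.997, -0.071, 0.004], [-0.071, -0.997, -0.001], [0.004, 0.001, -1.0]]
force: [-16.4, 8.1, 92.9]
width: 0.0002
gripper_force: 45.6
```

The press reached 93 N with no tip, so the tile is binding. I'll back off and measure where the tile and fingertip really are.

>>> carry_out:
  deltas:
    - {"dx": 0, "dy": 0, "dz": -1.5, "roll": 0, "jaw": -1}
    - {"dx": 0, "dy": 0, "dz": -4, "roll": 0, "jaw": -1}
    - {"dx": 0, "dy": 0, "dz": -6, "roll": 0, "jaw": -1}
    - {"dx": -6, "dy": 0, "dz": -4, "roll": 0, "jaw": -1}
    - {"dx": -6, "dy": 0, "dz": 0, "roll": 0, "jaw": -1}
    - {"dx": 0, "dy": 4, "dz": 0, "roll": 0, "jaw": -1}
    - {"dx": 0, "dy": 0, "dz": 0, "roll": 0, "jaw": -1}

```text
time: 11.35
tcp_pos: [0.3369, -0.2483, 0.1673]
eef_rot: [[0.997, -0.075, 0.002], [-0.075, -0.997, -0.002], [0.002, 0.002, -1.0]]
force: [0.3, -0.2, 0.6]
width: 0.0004
gripper_force: 0.0
```

Run:
```python
from h import *
I,D=shot("side","side4")
# rectify panel plane to trainer coords from side and the initial top: 2 px/mm
def rectify(n,I):
    w=[(-.09,-.155),(.09,-.155),(.09,.155),(-.09,.155)]
    src=np.float32([proj(n,frame(*TR,(x,y,.06))) for x,y in w])
    dst=np.float32([((.155+y if 0 else .155-y)*2000,(.09-x)*2000) for x,y in w])
    return cv2.warpPerspective(I,cv2.getPerspectiveTransform(src,dst),(620,360),flags=cv2.INTER_CUBIC)
a=rectify("side",I[:,:,::-1]); b=rectify("top",cv2.imread("pics/top0.png"))
for n,im in(("side",a),("top",b)):
    g=cv2.cvtColor(im,cv2.COLOR_BGR2HSV); v,u=np.mgrid[:360,:620]
    for nm,y in(("n2",.045),("n1",-.03)):
        c=int((.155-y)*2000); m=(g[...,1]<90)&(g[...,2]>120); m[:,:c-55]=0; m[:,c+55:]=0
        rows=np.where(m[:, c-20:c+20].mean(1)>.5)[0]; cols=np.where(m[120:230].mean(0)>.5)[0]
        print(n,nm,"x",90-rows.max()/2,90-rows.min()/2,"y",155-cols.max()/2,155-cols.min()/2)
cv2.imwrite("pics/rect.png",np.vstack([a,b])[:, :]); cv2.imwrite("pics/rect_s.png",cv2.resize(np.vstack([a,b]),(516,600)))
```

```text
side n2 x -71.0 47.5 y 18.0 71.0
side n1 x -71.0 47.5 y -53.5 -2.5
top n2 x -70.5 50.0 y 19.5 71.5
top n1 x -70.5 50.0 y -55.5 -3.0
```

View pics/rect_s.png

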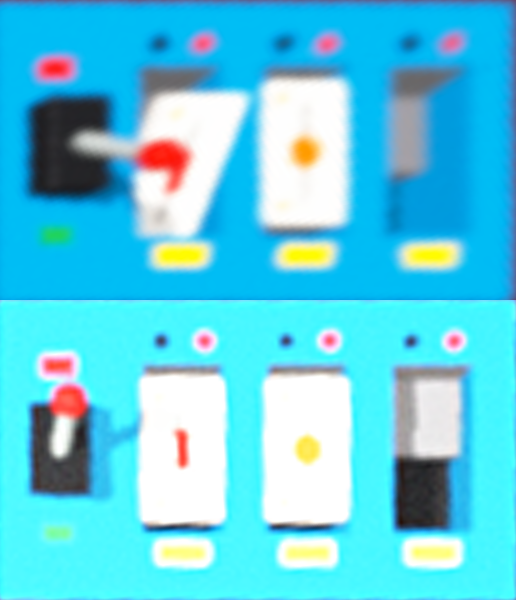

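tile_a is already tipped: its raised end shows in the side view at rectified (200,100). The 93 N came from pressing a bottomed tile, so the true tip offset is smaller, about 20 mm. I'll press tile_c in nest1 more gently.

Run:
```python
from h import *
need(frame(*TR,(-.035,-.030,.045)),-4.12)
```

```text
roll -0.001 then dx 11.07 dy 3.21 dz 12.20 cm F [-0.1 -0.7  0.2] w 0.0003 t 11.4
```

>>> carry_out:
  deltas:
    - {"dx": 4, "dy": 3.2, "dz": 0, "roll": 0, "jaw": -1}
    - {"dx": 4, "dy": 0, "dz": 0, "roll": 0, "jaw": -1}
    - {"dx": 3, "dy": 0, "dz": 0, "roll": 0, "jaw": -1}
    - {"dx": 0, "dy": 0, "dz": 4, "roll": 0, "jaw": -1}
    - {"dx": 0, "dy": 0, "dz": 4, "roll": 0, "jaw": -1}
    - {"dx": 0, "dy": 0, "dz": 3.2, "roll": 0, "jaw": -1}
    - {"dx": 0, "dy": 0, "dz": 0.7, "roll": 0, "jaw": -1}
    - {"dx": 0, "dy": 0, "dz": 0, "roll": 0, "jaw": -1}

```text
time: 12.4
tcp_pos: [0.4453, -0.2849, 0.0479]
eef_rot: [[0.998, -0.069, 0.0], [-0.069, -0.998, 0.0], [-0.0, -0.0, -1.0]]
force: [-0.3, 1.2, 1.1]
width: 0.0003
gripper_force: 0.0
```

>>> carry_out:
  deltas:
    - {"dx": 0, "dy": 0, "dz": 0.3, "roll": 0, "jaw": -1}
    - {"dx": 0, "dy": 0, "dz": 0.3, "roll": 0, "jaw": -1}

```text
time: 12.65
tcp_pos: [0.4455, -0.2858, 0.0428]
eef_rot: [[0.998, -0.07, 0.002], [-0.07, -0.998, -0.001], [0.002, 0.001, -1.0]]
force: [0.2, -0.4, -0.6]
width: 0.0006
gripper_force: 0.0
```

>>> carry_out:
  deltas:
    - {"dx": 0, "dy": 0, "dz": 0.3, "roll": 0, "jaw": -1}
    - {"dx": 0, "dy": 0, "dz": 0.3, "roll": 0, "jaw": -1}

```text
time: 12.9
tcp_pos: [0.4448, -0.2855, 0.0359]
eef_rot: [[0.998, -0.07, 0.0], [-0.07, -0.998, -0.0], [0.0, 0.0, -1.0]]
force: [0.6, -0.0, 0.4]
width: 0.0007
gripper_force: 0.0
```

>>> carry_out:
  deltas:
    - {"dx": 0, "dy": 0, "dz": 0.3, "roll": 0, "jaw": -1}
    - {"dx": 0, "dy": 0, "dz": 0.2, "roll": 0, "jaw": -1}

```text
time: 13.15
tcp_pos: [0.4445, -0.2853, 0.0306]
eef_rot: [[0.998, -0.07, -0.0], [-0.07, -0.998, 0.0], [-0.0, -0.0, -1.0]]
force: [-0.3, -0.1, 0.5]
width: 0.0003
gripper_force: 0.2
```

>>> carry_out:
  deltas:
    - {"dx": 0, "dy": 0, "dz": 0.2, "roll": 0, "jaw": -1}
    - {"dx": 0, "dy": 0, "dz": 0, "roll": 0, "jaw": -1}

```text
time: 13.4
tcp_pos: [0.4447, -0.2853, 0.0287]
eef_rot: [[0.998, -0.07, -0.0], [-0.07, -0.998, 0.0], [-0.0, -0.0, -1.0]]
force: [0.2, 0.5, 0.1]
width: 0.0002
gripper_force: 0.0
```

>>> carry_out:
  deltas:
    - {"dx": 0, "dy": 0, "dz": 0.15, "roll": 0, "jaw": -1}
    - {"dx": 0, "dy": 0, "dz": 0, "roll": 0, "jaw": -1}

```text
time: 13.65
tcp_pos: [0.4447, -0.2853, 0.0273]
eef_rot: [[0.998, -0.07, -0.0], [-0.07, -0.998, 0.0], [-0.0, -0.0, -1.0]]
force: [-0.0, 0.5, -0.2]
width: 0.0003
gripper_force: 0.0
```

>>> carry_out:
  deltas:
    - {"dx": 0, "dy": 0, "dz": 0.15, "roll": 0, "jaw": -1}
    - {"dx": 0, "dy": 0, "dz": 0, "roll": 0, "jaw": -1}

```text
time: 13.9
tcp_pos: [0.445, -0.2855, 0.026]
eef_rot: [[0.998, -0.07, 0.001], [-0.07, -0.998, -0.0], [0.001, 0.0, -1.0]]
force: [0.2, 0.6, 3.0]
width: 0.0005
gripper_force: 1.1
```

>>> carry_out:
  deltas:
    - {"dx": 0, "dy": 0, "dz": 0.15, "roll": 0, "jaw": -1}
    - {"dx": 0, "dy": 0, "dz": 0, "roll": 0, "jaw": -1}

```text
time: 14.15
tcp_pos: [0.4452, -0.2856, 0.0254]
eef_rot: [[0.998, -0.07, 0.001], [-0.07, -0.998, -0.0], [0.001, 0.0, -1.0]]
force: [-1.1, 0.8, 11.6]
width: 0.0003
gripper_force: 5.2
```

```bash
cat > rec.py <<'E'
from h import *
import sys
def rectify(n,I):
    w=[(-.09,-.155),(.09,-.155),(.09,.155),(-.09,.155)]
    src=np.float32([proj(n,frame(*TR,(x,y,.06))) for x,y in w])
    dst=np.float32([((.155-y)*2000,(.09-x)*2000) for x,y in w])
    return cv2.warpPerspective(I,cv2.getPerspectiveTransform(src,dst),(620,360),flags=cv2.INTER_CUBIC)
I,D=shot("side",sys.argv[1]); P=cloud("side",D)
cv2.imwrite("pics/%s_r.png"%sys.argv[1],rectify("side",I[:,:,::-1]))
# height map in trainer frame: pts above panel near nests
a=np.radians(TR[1]); q=P-np.array([*TR[0],0]); X=q[...,0]*np.cos(a)+q[...,1]*np.sin(a); Y=-q[...,0]*np.sin(a)+q[...,1]*np.cos(a)
for nm,y in(("n2",.045),("n1",-.03),("n0",-.105)):
    for x in (-.035,-.02,0,.015,.03,.04):
        m=(abs(X-x)<.005)&(abs(Y-y)<.015)&(D>0)&(P[...,2]<.11); print(nm,x,m.sum(),np.round(np.median(P[m][:,2]),3) if m.sum() else None)
E
python3 rec.py side5
```

```text
n2 -0.035 29 0.048
n2 -0.02 26 0.055
n2 0 15 0.065
n2 0.015 29 0.071
n2 0.03 10 0.074
n2 0.04 4 0.046
n1 -0.035 24 0.065
n1 -0.02 16 0.056
n1 0 20 0.064
n1 0.015 17 0.071
n1 0.03 4 0.075
n1 0.04 2 0.048
n0 -0.035 0 None
n0 -0.02 0 None
n0 0 0 None
n0 0.015 0 None
n0 0.03 0 None
n0 0.04 0 None
```

Both tiles are tipped: the raised ends are at z ≈ 0.075 and the near ends at about 0.048. Contact came at TCP 0.0262 on a surface at about 0.05, so I'll use a tip offset of about 24 mm. Next I'll lift and grasp tile_c.

>>> carry_out:
  deltas:
    - {"dx": 0, "dy": 0, "dz": -2, "roll": 0, "jaw": -1}
    - {"dx": 0, "dy": 0, "dz": -5, "roll": 0, "jaw": 0.4}
    - {"dx": 3, "dy": 0, "dz": 0, "roll": 0, "jaw": 0.4}
    - {"dx": 3.2, "dy": 0, "dz": 0, "roll": 0, "jaw": 0.4}
    - {"dx": 0, "dy": 0, "dz": 0, "roll": 0, "jaw": 0.4}
    - {"dx": 0, "dy": 0, "dz": 0, "roll": 0, "jaw": 0.4}

```text
time: 14.95
tcp_pos: [0.5052, -0.2895, 0.0938]
eef_rot: [[0.998, -0.07, -0.002], [-0.07, -0.998, 0.001], [-0.002, -0.0, -1.0]]
force: [-1.0, 0.0, 0.7]
width: 0.047
gripper_force: 0.0
```

Run:
```python
from h import *
need(frame(*TR,(.025,-.030,.041)),-4.12)
```

```text
roll 0.001 then dx 0.02 dy 0.15 dz 5.28 cm F [-1.   0.   0.7] w 0.0470 t 14.9
```

>>> carry_out:
  deltas:
    - {"dx": 0, "dy": 0.1, "dz": 0, "roll": 0, "jaw": 0.4}
    - {"dx": 0, "dy": 0, "dz": 0, "roll": 0, "jaw": 0.4}
    - {"dx": 0, "dy": 0, "dz": 0, "roll": 0, "jaw": 0.4}
    - {"dx": 0, "dy": 0, "dz": 2.5, "roll": 0, "jaw": 0.4}
    - {"dx": 0, "dy": 0, "dz": 1.2, "roll": 0, "jaw": 0.4}

```text
time: 15.58
tcp_pos: [0.5058, -0.2903, 0.0564]
eef_rot: [[0.998, -0.07, -0.001], [-0.07, -0.998, 0.001], [-0.001, -0.001, -1.0]]
force: [0.5, 0.1, 0.2]
width: 0.0664
gripper_force: 0.0
```

>>> carry_out:
  deltas:
    - {"dx": 0, "dy": 0, "dz": 1, "roll": 0, "jaw": 0.4}
    - {"dx": 0, "dy": 0, "dz": 0.5, "roll": 0, "jaw": 0.4}
    - {"dx": 0, "dy": 0, "dz": 0, "roll": 0, "jaw": 0.4}

```text
time: 15.95
tcp_pos: [0.5065, -0.2907, 0.0423]
eef_rot: [[0.998, -0.07, -0.0], [-0.07, -0.998, 0.0], [-0.0, -0.0, -1.0]]
force: [0.2, 0.6, 0.1]
width: 0.0663
gripper_force: 0.0
```

>>> carry_out:
  deltas:
    - {"dx": 0, "dy": 0, "dz": 0.2, "roll": 0, "jaw": 0.4}
    - {"dx": 0, "dy": 0, "dz": 0.1, "roll": 0, "jaw": 0.4}
    - {"dx": 0, "dy": 0, "dz": 0, "roll": 0, "jaw": 0.4}

```text
time: 16.32
tcp_pos: [0.5066, -0.2908, 0.0395]
eef_rot: [[0.998, -0.07, 0.0], [-0.07, -0.998, -0.0], [0.0, 0.0, -1.0]]
force: [-1.1, -0.5, -0.4]
width: 0.0656
gripper_force: 0.0
```

```bash
python3 rec.py side6 >/dev/null
python3 - <<'E'
import cv2
I=cv2.imread("pics/side6.png"); cv2.imwrite("pics/c6.png",cv2.resize(I[120:210,270:370],None,fx=6,fy=6,interpolation=cv2.INTER_CUBIC))
E
```

```text
(no output)
```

View pics/c6.png

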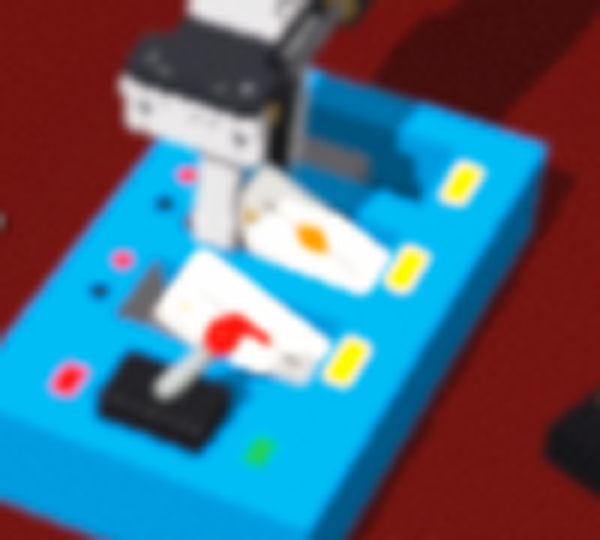

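The near finger is between the tiles at crop (215,248), beside tile_c's raised end. I'll creep down until it just touches the panel.

>>> carry_out:
  deltas:
    - {"dx": 0, "dy": 0, "dz": 0.2, "roll": 0, "jaw": 0.4}
    - {"dx": 0, "dy": 0, "dz": 0, "roll": 0, "jaw": 0.4}

```text
time: 16.62
tcp_pos: [0.5064, -0.2906, 0.0372]
eef_rot: [[0.998, -0.07, -0.0], [-0.07, -0.998, 0.0], [-0.0, -0.0, -1.0]]
force: [-0.0, -0.1, -0.8]
width: 0.0659
gripper_force: 0.0
```

>>> carry_out:
  deltas:
    - {"dx": 0, "dy": 0, "dz": 0.2, "roll": 0, "jaw": 0.4}
    - {"dx": 0, "dy": 0, "dz": 0, "roll": 0, "jaw": 0.4}

```text
time: 16.88
tcp_pos: [0.5064, -0.2907, 0.0352]
eef_rot: [[0.998, -0.07, -0.0], [-0.07, -0.998, 0.0], [-0.0, -0.0, -1.0]]
force: [-0.5, -0.8, -0.0]
width: 0.0659
gripper_force: 0.0
```

>>> carry_out:
  deltas:
    - {"dx": 0, "dy": 0, "dz": 0.15, "roll": 0, "jaw": 0.4}
    - {"dx": 0, "dy": 0, "dz": 0, "roll": 0, "jaw": 0.4}

```text
time: 17.12
tcp_pos: [0.5065, -0.2908, 0.035]
eef_rot: [[0.998, -0.07, 0.0], [-0.07, -0.998, -0.0], [0.0, 0.0, -1.0]]
force: [-0.7, 1.2, 9.4]
width: 0.0658
gripper_force: 4.6
```

The panel was touched at TCP 0.035, so the offset is 25 mm. I'll raise 1.5 mm and close.

>>> carry_out:
  deltas:
    - {"dx": 0, "dy": 0, "dz": -0.3, "roll": 0, "jaw": 0.4}
    - {"dx": 0, "dy": 0, "dz": 0, "roll": 0, "jaw": -1}
    - {"dx": 0, "dy": 0, "dz": 0, "roll": 0, "jaw": -1}
    - {"dx": 0, "dy": 0, "dz": 0, "roll": 0, "jaw": -1}
    - {"dx": 0, "dy": 0, "dz": 0, "roll": 0, "jaw": -1}

```text
time: 17.75
tcp_pos: [0.5063, -0.2907, 0.0367]
eef_rot: [[0.998, -0.07, -0.0], [-0.07, -0.998, 0.0], [-0.0, -0.0, -1.0]]
force: [0.4, 0.4, -0.6]
width: 0.0453
gripper_force: 30.0
```

>>> carry_out:
  deltas:
    - {"dx": 0, "dy": 0, "dz": -1, "roll": 0, "jaw": -1}
    - {"dx": 0, "dy": 0, "dz": -1.5, "roll": 0, "jaw": -1}
    - {"dx": 0, "dy": 0, "dz": -2, "roll": 0, "jaw": -1}
    - {"dx": 0, "dy": 0, "dz": -3, "roll": 0, "jaw": -1}
    - {"dx": 0, "dy": 0, "dz": -4, "roll": 0, "jaw": -1}
    - {"dx": 0, "dy": 0, "dz": -4, "roll": 0, "jaw": -1}
    - {"dx": 0, "dy": 0, "dz": 0, "roll": 0, "jaw": -1}

```text
time: 18.62
tcp_pos: [0.5087, -0.2921, 0.1962]
eef_rot: [[0.997, -0.07, 0.007], [-0.07, -0.998, -0.004], [0.007, 0.003, -1.0]]
force: [1.1, 0.5, -1.5]
width: 0.0455
gripper_force: 30.0
```

```bash
cat > crate.py <<'E'
from h import *
import sys
I,D=shot("top",sys.argv[1]); P=cloud("top",D); Z=P[...,2]; v,u=np.mgrid[:384,:512]
I=I[:,:,::-1]; h=cv2.cvtColor(np.ascontiguousarray(I),cv2.COLOR_BGR2HSV)
w=(u>60)&(u<205)&(v>125)&(v<265)&(D>0)
m=w&(abs(Z-.055)<.008)&(h[...,1]<100)|w&(abs(Z-.055)<.008)&(h[...,0]>20)&(h[...,0]<35)&(h[...,1]>100)
n,l,st,_=cv2.connectedComponentsWithStats(m.astype(np.uint8)); k=1+np.argmax(st[1:,4])
# use all comps >15 px near
m=np.isin(l,[i for i in range(1,n) if st[i,4]>12])
r=cv2.minAreaRect((P[m][:,:2]*1000).astype(np.float32)); print("crate",m.sum(),r)
y=w&(h[...,0]>20)&(h[...,0]<35)&(h[...,1]>120)&(Z>.045)
q=P[y][:,:2]; c=q.mean(0); d=np.linalg.svd(q-c,full_matrices=False)[2][0]; d*=np.sign(d[1])
print("yellow mean",c,"yaw from line",np.degrees(np.arctan2(-d[0],d[1])), "ends", ((q-c)@d).min(),((q-c)@d).max())
E
python3 crate.py top1; python3 -c "
from h import *
need(frame((.5697,.2933),9.5,(.045,-.05,.2)),9.5)"
```

```text
crate 750 ((569.7324829101562, 293.31927490234375), (201.03439331054688, 242.02304077148438), 10.571879386901855)
yellow mean [0.4714354  0.28338412] yaw from line 10.267062241102838 ends -0.12803025495460912 0.11121734022072105
roll -0.236 then dx 20.30 dy -51.62 dz -0.60 cm F [-0.8  0.6 -2.5] w 0.0453 t 18.7
```

```bash
python3 -c "
from h import *
need(frame((.5697,.2933),10.5,(.062,-.05,.2)),10.5)"
```

```text
roll -0.254 then dx 22.99 dy -51.34 dz -0.60 cm F [-0.8  0.6 -2.5] w 0.0453 t 18.7
```

>>> carry_out:
  deltas:
    - {"dx": 0, "dy": 0, "dz": 0, "roll": -0.13, "jaw": -1}
    - {"dx": 0, "dy": 0, "dz": 0, "roll": -0.124, "jaw": -1}
    - {"dx": 2, "dy": -4.5, "dz": 0, "roll": 0, "jaw": -1}
    - {"dx": 2, "dy": -4.5, "dz": 0, "roll": 0, "jaw": -1}
    - {"dx": 2, "dy": -4.5, "dz": 0, "roll": 0, "jaw": -1}
    - {"dx": 2, "dy": -4.5, "dz": 0, "roll": 0, "jaw": -1}
    - {"dx": 2, "dy": -4.5, "dz": 0, "roll": 0, "jaw": -1}
    - {"dx": 2, "dy": -4.5, "dz": 0, "roll": 0, "jaw": -1}

```text
time: 19.68
tcp_pos: [0.5741, -0.0019, 0.1906]
eef_rot: [[0.983, 0.183, -0.003], [0.183, -0.983, -0.0], [-0.003, -0.0, -1.0]]
force: [-0.3, -0.3, -1.2]
width: 0.0458
gripper_force: 30.0
```

```bash
python3 -c "
from h import *
need(frame((.5697,.2933),10.5,(.062,-.05,.2)),10.5); print(get_state()['gripper_force'])"
```

```text
roll 0.000 then dx 11.15 dy -24.10 dz -0.94 cm F [-0.3 -0.3 -1.2] w 0.0458 t 19.7
29.98443067073822
```

>>> carry_out:
  deltas:
    - {"dx": 2.2, "dy": -4.8, "dz": 0, "roll": 0, "jaw": -1}
    - {"dx": 2.2, "dy": -4.8, "dz": 0, "roll": 0, "jaw": -1}
    - {"dx": 2.2, "dy": -4.8, "dz": 0, "roll": 0, "jaw": -1}
    - {"dx": 2.2, "dy": -4.8, "dz": 0, "roll": 0, "jaw": -1}
    - {"dx": 2.2, "dy": -4.8, "dz": 0, "roll": 0, "jaw": -1}
    - {"dx": 0, "dy": 0, "dz": 0, "roll": 0, "jaw": -1}

```text
time: 20.42
tcp_pos: [0.6372, 0.2594, 0.1895]
eef_rot: [[0.982, 0.19, -0.004], [0.19, -0.982, 0.003], [-0.003, -0.004, -1.0]]
force: [0.2, 0.7, -1.4]
width: 0.0462
gripper_force: 30.0
```

```bash
python3 -c "
from h import *
need(frame((.5697,.2933),10.5,(.062,-.05,.06)),10.5)
I,D=shot('side','side7')
cv2.imwrite('pics/c7.png',cv2.resize(I[180:384,110:310,::-1],(600,600),interpolation=cv2.INTER_CUBIC))
P=cloud('side',D); f=cv2.cvtColor(I,cv2.COLOR_RGB2HSV)
u,v=proj('side',get_state()['tcp_pos']); print(u,v)
yy,xx=np.mgrid[:384,:512]; m=(abs(xx-u)<60)&(abs(yy-v)<60)&(P[...,2]>.09)&(P[...,2]<.24); print(np.percentile(P[m],[1,5,50,95],axis=0).round(3))"
```

```text
roll 0.008 then dx 0.19 dy 0.44 dz 12.95 cm F [ 0.2  0.7 -1.4] w 0.0462 t 20.4
169.5906360749055 244.2226800002028
[[0.563 0.227 0.182]
 [0.567 0.232 0.19 ]
 [0.603 0.26  0.21 ]
 [0.637 0.283 0.231]]
```

View pics/c7.png

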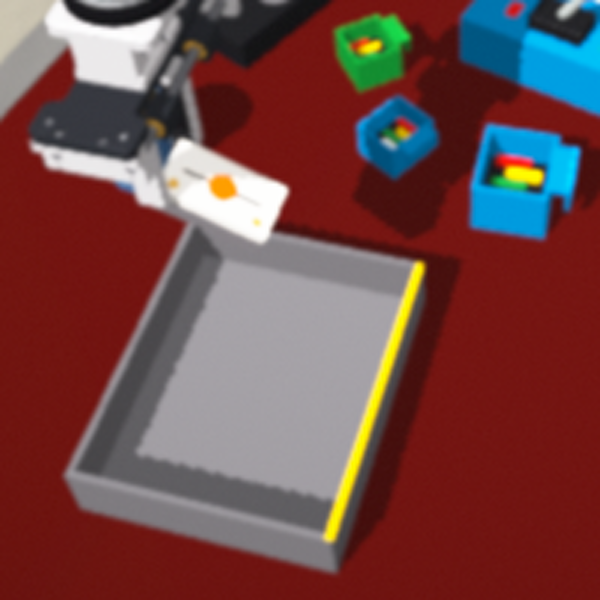

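tile_c is held at its far end and tilted, with the low end at z ≈ 0.16 (crop 265,235), above the crate. I'll lower it by about 15 cm and release.

>>> carry_out:
  deltas:
    - {"dx": 0.2, "dy": 0.4, "dz": 4, "roll": 0, "jaw": -1}
    - {"dx": 0, "dy": 0, "dz": 4, "roll": 0, "jaw": -1}
    - {"dx": 0, "dy": 0, "dz": 3, "roll": 0, "jaw": -1}
    - {"dx": 0, "dy": 0, "dz": 2, "roll": 0, "jaw": -1}
    - {"dx": 0, "dy": 0, "dz": 1, "roll": 0, "jaw": -1}
    - {"dx": 0, "dy": 0, "dz": 0.5, "roll": 0, "jaw": -1}
    - {"dx": 0, "dy": 0, "dz": 0.3, "roll": 0, "jaw": -1}

```text
time: 21.35
tcp_pos: [0.6428, 0.2494, 0.0446]
eef_rot: [[0.983, 0.183, 0.002], [0.183, -0.983, 0.001], [0.002, -0.0, -1.0]]
force: [-0.1, 0.1, -2.1]
width: 0.0455
gripper_force: 30.0
```

>>> carry_out:
  deltas:
    - {"dx": 0, "dy": 0, "dz": 0.3, "roll": 0, "jaw": -1}
    - {"dx": 0, "dy": 0, "dz": 0.2, "roll": 0, "jaw": -1}

```text
time: 21.6
tcp_pos: [0.6424, 0.2493, 0.0392]
eef_rot: [[0.983, 0.183, 0.001], [0.183, -0.983, 0.0], [0.001, -0.0, -1.0]]
force: [0.4, 0.4, -1.3]
width: 0.0452
gripper_force: 30.0
```

>>> carry_out:
  deltas:
    - {"dx": 0, "dy": 0, "dz": 0.4, "roll": 0, "jaw": -1}
    - {"dx": 0, "dy": 0, "dz": 0.4, "roll": 0, "jaw": -1}
    - {"dx": 0, "dy": 0, "dz": 0.3, "roll": 0, "jaw": -1}

```text
time: 21.98
tcp_pos: [0.642, 0.2491, 0.0275]
eef_rot: [[0.983, 0.183, -0.0], [0.183, -0.983, -0.0], [-0.0, 0.0, -1.0]]
force: [0.6, -0.2, -1.4]
width: 0.0457
gripper_force: 30.0
```

>>> carry_out:
  deltas:
    - {"dx": 0, "dy": 0, "dz": 0.4, "roll": 0, "jaw": -1}
    - {"dx": 0, "dy": 0, "dz": 0.4, "roll": 0, "jaw": -1}

```text
time: 22.22
tcp_pos: [0.6429, 0.2494, 0.02]
eef_rot: [[0.983, 0.183, 0.002], [0.183, -0.983, 0.001], [0.002, -0.0, -1.0]]
force: [1.0, -0.3, 0.2]
width: 0.046
gripper_force: 3.0
```

The grip slackened just now (3 N), with the tile low over the crate floor, so this does no harm. I'll release here and retreat.

>>> carry_out:
  deltas:
    - {"dx": 0, "dy": 0, "dz": 0, "roll": 0, "jaw": 0.4}
    - {"dx": 0, "dy": 0, "dz": 0, "roll": 0, "jaw": 0.4}
    - {"dx": 0, "dy": 0, "dz": 0, "roll": 0, "jaw": 0.4}
    - {"dx": 0, "dy": 0, "dz": 0, "roll": 0, "jaw": 0.4}
    - {"dx": 0, "dy": 0, "dz": -4, "roll": 0, "jaw": 0.4}
    - {"dx": 0, "dy": 0, "dz": -6, "roll": 0, "jaw": 0.4}
    - {"dx": 0, "dy": 0, "dz": -6, "roll": 0, "jaw": 0.4}

```text
time: 23.1
tcp_pos: [0.6418, 0.249, 0.1814]
eef_rot: [[0.983, 0.183, -0.0], [0.183, -0.983, -0.0], [-0.001, 0.0, -1.0]]
force: [0.7, 1.0, 0.0]
width: 0.0658
gripper_force: 0.0
```

>>> carry_out:
  deltas:
    - {"dx": 0, "dy": 0, "dz": 0, "roll": 0.13, "jaw": 0.4}
    - {"dx": 0, "dy": 0, "dz": 0, "roll": 0.124, "jaw": 0.4}
    - {"dx": -1, "dy": 5, "dz": 0, "roll": 0, "jaw": 0.4}
    - {"dx": -1, "dy": 5, "dz": 0, "roll": 0, "jaw": 0.4}
    - {"dx": -1, "dy": 5, "dz": 0, "roll": 0, "jaw": 0.4}
    - {"dx": -1, "dy": 5, "dz": 0, "roll": 0, "jaw": 0.4}
    - {"dx": -2, "dy": 5, "dz": 0, "roll": 0, "jaw": 0.4}
    - {"dx": -2, "dy": 5, "dz": 0, "roll": 0, "jaw": 0.4}

```text
time: 24.1
tcp_pos: [0.5405, -0.0461, 0.1801]
eef_rot: [[0.998, -0.07, 0.001], [-0.07, -0.998, -0.0], [0.001, 0.0, -1.0]]
force: [-0.2, -0.2, -0.0]
width: 0.0659
gripper_force: 0.0
```

```bash
cat > look.py <<'E'
from h import *
import sys
# white-top report in side view
I,D=shot("side",sys.argv[1]); P=cloud("side",D); h=cv2.cvtColor(I,cv2.COLOR_RGB2HSV)
m=(h[...,1]<40)&(h[...,2]>150)&(P[...,1]>.14)&(P[...,1]<.45)&(P[...,0]>.42)&(P[...,2]<.09)&(D>0)
n,l,st,c=cv2.connectedComponentsWithStats(m.astype(np.uint8))
for i in range(1,n):
    if st[i,4]>60:
        q=P[l==i]; print(st[i],"z",np.percentile(q[:,2],[5,50,95]).round(3),cv2.minAreaRect((q[:,:2]*1000).astype(np.float32)))
E
python3 look.py side8
python3 -c "
from h import *
need(frame(*TR,(.025,.045,.0375)),-4.12)"
```

```text
[   0  218   40   84 1650] z [-0.655 -0.527 -0.355] ((1535.248291015625, 208.46812438964844), (30.53323745727539, 137.0912628173828), 1.1230922937393188)
[ 157  269   86   80 4227] z [0.002 0.006 0.03 ] ((576.6260375976562, 273.0325622558594), (171.3185272216797, 185.69309997558594), 10.876705169677734)
roll -0.008 then dx -1.38 dy 16.26 dz 14.26 cm F [-4.3 -4.8 -1.1] w 0.0656 t 24.1
```

>>> carry_out:
  deltas:
    - {"dx": -1.4, "dy": 5.5, "dz": 0, "roll": 0, "jaw": 0.4}
    - {"dx": 0, "dy": 5.5, "dz": 0, "roll": 0, "jaw": 0.4}
    - {"dx": 0, "dy": 5.2, "dz": 0, "roll": 0, "jaw": 0.4}
    - {"dx": 0, "dy": 0, "dz": 4, "roll": 0, "jaw": 0.4}
    - {"dx": 0, "dy": 0, "dz": 4, "roll": 0, "jaw": 0.4}
    - {"dx": 0, "dy": 0, "dz": 2, "roll": 0, "jaw": 0.4}
    - {"dx": 0, "dy": 0, "dz": 0, "roll": 0, "jaw": 0.4}

```text
time: 25.02
tcp_pos: [0.5148, -0.2045, 0.0786]
eef_rot: [[0.998, -0.07, -0.003], [-0.07, -0.998, 0.001], [-0.003, -0.001, -1.0]]
force: [0.2, 0.7, -0.1]
width: 0.0656
gripper_force: 0.0
```

```bash
python3 rec.py side9|grep n2; python3 -c "
from h import *
need(frame(*TR,(.025,.045,.0375)),-4.12)"
```

```text
n2 -0.035 26 0.049
n2 -0.02 29 0.055
n2 0 16 0.065
n2 0.015 32 0.071
n2 0.03 8 0.077
n2 0.04 2 0.053
roll 0.002 then dx -0.44 dy 1.16 dz 4.23 cm F [1.  0.2 0.5] w 0.0658 t 25.1
```

>>> carry_out:
  deltas:
    - {"dx": -0.4, "dy": 1.1, "dz": 0, "roll": 0, "jaw": 0.4}
    - {"dx": 0, "dy": 0, "dz": 0, "roll": 0, "jaw": 0.4}
    - {"dx": 0, "dy": 0, "dz": 2, "roll": 0, "jaw": 0.4}
    - {"dx": 0, "dy": 0, "dz": 1.2, "roll": 0, "jaw": 0.4}
    - {"dx": 0, "dy": 0, "dz": 0.5, "roll": 0, "jaw": 0.4}
    - {"dx": 0, "dy": 0, "dz": 0.2, "roll": 0, "jaw": 0.4}
    - {"dx": 0, "dy": 0, "dz": 0, "roll": 0, "jaw": 0.4}

```text
time: 25.95
tcp_pos: [0.5114, -0.2159, 0.0411]
eef_rot: [[0.998, -0.07, 0.0], [-0.07, -0.998, -0.0], [0.0, 0.0, -1.0]]
force: [-0.5, 0.6, -0.5]
width: 0.0656
gripper_force: 0.0
```

```bash
python3 -c "
from h import *
need(frame(*TR,(.025,.045,.0365)),-4.12)"
```

```text
roll 0.002 then dx -0.07 dy 0.04 dz 0.46 cm F [-0.5  0.6 -0.5] w 0.0656 t 25.9
```

>>> carry_out:
  deltas:
    - {"dx": 0, "dy": 0, "dz": 0.3, "roll": 0, "jaw": 0.4}
    - {"dx": 0, "dy": 0, "dz": 0.1, "roll": 0, "jaw": 0.4}
    - {"dx": 0, "dy": 0, "dz": 0, "roll": 0, "jaw": -1}
    - {"dx": 0, "dy": 0, "dz": 0, "roll": 0, "jaw": -1}
    - {"dx": 0, "dy": 0, "dz": 0, "roll": 0, "jaw": -1}
    - {"dx": 0, "dy": 0, "dz": 0, "roll": 0, "jaw": -1}

```text
time: 26.7
tcp_pos: [0.5112, -0.2158, 0.0369]
eef_rot: [[0.998, -0.07, 0.0], [-0.07, -0.998, -0.0], [0.0, 0.0, -1.0]]
force: [-0.0, -0.6, -0.1]
width: 0.0458
gripper_force: 30.0
```

>>> carry_out:
  deltas:
    - {"dx": 0, "dy": 0, "dz": -1, "roll": 0, "jaw": -1}
    - {"dx": 0, "dy": 0, "dz": -1.5, "roll": 0, "jaw": -1}
    - {"dx": 0, "dy": 0, "dz": -2, "roll": 0, "jaw": -1}
    - {"dx": 0, "dy": 0, "dz": -3, "roll": 0, "jaw": -1}
    - {"dx": 0, "dy": 0, "dz": -4, "roll": 0, "jaw": -1}
    - {"dx": 0, "dy": 0, "dz": -4, "roll": 0, "jaw": -1}
    - {"dx": 0, "dy": 0, "dz": -1.5, "roll": 0, "jaw": -1}
    - {"dx": 0, "dy": 0, "dz": 0, "roll": 0, "jaw": -1}

```text
time: 27.7
tcp_pos: [0.5114, -0.2159, 0.2076]
eef_rot: [[0.998, -0.07, 0.002], [-0.07, -0.998, -0.001], [0.002, 0.0, -1.0]]
force: [0.1, 0.1, -1.8]
width: 0.0455
gripper_force: 30.0
```

```bash
python3 crate.py top2; python3 -c "
from h import *
need(frame((.5697,.2933),10.5,(.062,.05,.2)),10.5)
I=cv2.imread('pics/top2.png'); cv2.imwrite('pics/c8.png',cv2.resize(I[130:260,60:260],(800,520),interpolation=cv2.INTER_CUBIC))"
```

```text
crate 732 ((599.5535888671875, 272.06475830078125), (201.1462860107422, 241.9147491455078), 10.240214347839355)
yellow mean [0.50123722 0.26349568] yaw from line 10.172038135693084 ends -0.12924750191573872 0.10842174955113829
roll -0.253 then dx 21.29 dy -53.96 dz 0.64 cm F [-0.   0.6 -2.4] w 0.0456 t 27.8
```

View pics/c8.png

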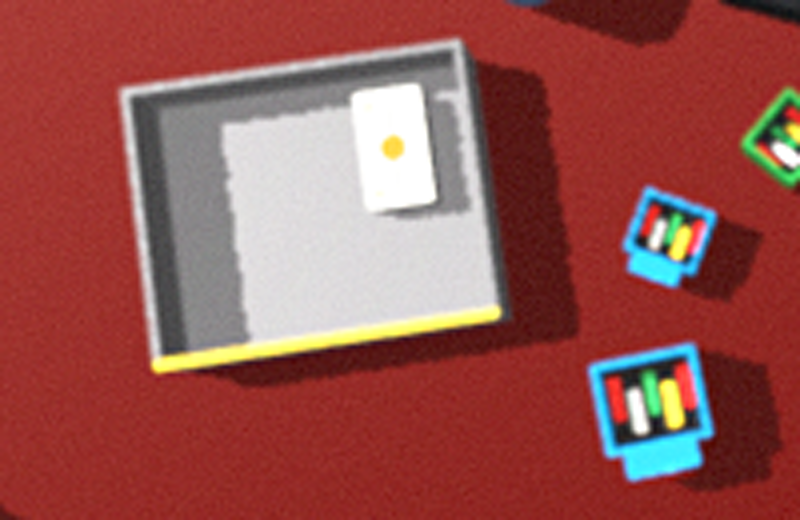

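tile_c lies flat in the crate at crop (393,147), at the far right. The crate has been bumped to (0.5996, 0.2721) with yaw 10.2°, so I'll use the new pose.

```bash
python3 -c "
from h import *
need(frame((.5996,.2721),10.2,(.055,.05,.2)),10.2)"
```

```text
roll -0.248 then dx 22.90 dy -51.42 dz 0.64 cm F [-0.   0.6 -2.4] w 0.0456 t 27.8
```

>>> carry_out:
  deltas:
    - {"dx": 0, "dy": 0, "dz": 0, "roll": -0.13, "jaw": -1}
    - {"dx": 0, "dy": 0, "dz": 0, "roll": -0.12, "jaw": -1}
    - {"dx": 2, "dy": -4.5, "dz": 0, "roll": 0, "jaw": -1}
    - {"dx": 2, "dy": -4.5, "dz": 0, "roll": 0, "jaw": -1}
    - {"dx": 2, "dy": -4.5, "dz": 0, "roll": 0, "jaw": -1}
    - {"dx": 2, "dy": -4.5, "dz": 0, "roll": 0, "jaw": -1}
    - {"dx": 2, "dy": -4.5, "dz": 0, "roll": 0, "jaw": -1}
    - {"dx": 2, "dy": -4.5, "dz": 0, "roll": 0, "jaw": -1}

```text
time: 28.75
tcp_pos: [0.5798, 0.0726, 0.2046]
eef_rot: [[0.984, 0.179, -0.004], [0.179, -0.984, -0.001], [-0.004, 0.0, -1.0]]
force: [-0.1, 0.1, -1.3]
width: 0.0457
gripper_force: 30.0
```

```bash
python3 -c "
from h import *
need(frame((.5996,.2721),10.2,(.055,.05,.2)),10.2)"
```

```text
roll 0.002 then dx 10.98 dy -24.28 dz 0.46 cm F [-0.1  0.1 -1.3] w 0.0457 t 28.8
```

>>> carry_out:
  deltas:
    - {"dx": 2.2, "dy": -4.9, "dz": 0, "roll": 0, "jaw": -1}
    - {"dx": 2.2, "dy": -4.9, "dz": 0, "roll": 0, "jaw": -1}
    - {"dx": 2.2, "dy": -4.9, "dz": 0, "roll": 0, "jaw": -1}
    - {"dx": 2.2, "dy": -4.9, "dz": 0, "roll": 0, "jaw": -1}
    - {"dx": 2.2, "dy": -4.7, "dz": 0, "roll": 0, "jaw": -1}
    - {"dx": 0, "dy": 0, "dz": 0, "roll": 0, "jaw": -1}

```text
time: 29.5
tcp_pos: [0.6429, 0.3361, 0.2027]
eef_rot: [[0.983, 0.186, -0.005], [0.186, -0.983, 0.002], [-0.005, -0.003, -1.0]]
force: [-0.1, -0.8, -2.2]
width: 0.0456
gripper_force: 30.0
```

```bash
python3 -c "
from h import *
need(frame((.5996,.2721),10.2,(.055,.05,.028)),10.2)"
```

```text
roll 0.009 then dx 0.11 dy 0.54 dz 17.47 cm F [-0.1 -0.8 -2.2] w 0.0456 t 29.5
```

>>> carry_out:
  deltas:
    - {"dx": 0, "dy": 0, "dz": 4.5, "roll": 0, "jaw": -1}
    - {"dx": 0, "dy": 0, "dz": 4.5, "roll": 0, "jaw": -1}
    - {"dx": 0, "dy": 0, "dz": 3.5, "roll": 0, "jaw": -1}
    - {"dx": 0, "dy": 0, "dz": 2.5, "roll": 0, "jaw": -1}
    - {"dx": 0, "dy": 0, "dz": 1.3, "roll": 0, "jaw": -1}
    - {"dx": 0, "dy": 0, "dz": 0.4, "roll": 0, "jaw": -1}
    - {"dx": 0, "dy": 0, "dz": 0.4, "roll": 0, "jaw": -1}

```text
time: 30.38
tcp_pos: [0.6464, 0.3301, 0.0365]
eef_rot: [[0.984, 0.179, 0.001], [0.179, -0.984, 0.001], [0.001, -0.0, -1.0]]
force: [1.2, 0.1, -1.9]
width: 0.0455
gripper_force: 30.0
```

>>> carry_out:
  deltas:
    - {"dx": 0, "dy": 0, "dz": 0.4, "roll": 0, "jaw": -1}
    - {"dx": 0, "dy": 0, "dz": 0.3, "roll": 0, "jaw": -1}

```text
time: 30.62
tcp_pos: [0.6461, 0.3303, 0.0293]
eef_rot: [[0.984, 0.179, 0.001], [0.179, -0.984, 0.0], [0.001, -0.0, -1.0]]
force: [-0.3, 0.2, -1.9]
width: 0.0455
gripper_force: 30.0
```

>>> carry_out:
  deltas:
    - {"dx": 0, "dy": 0, "dz": 0.3, "roll": 0, "jaw": -1}
    - {"dx": 0, "dy": 0, "dz": 0.3, "roll": 0, "jaw": -1}

```text
time: 30.88
tcp_pos: [0.6458, 0.3301, 0.0228]
eef_rot: [[0.984, 0.179, 0.0], [0.179, -0.984, 0.0], [0.0, -0.0, -1.0]]
force: [-0.7, -0.2, -1.8]
width: 0.0458
gripper_force: 30.0
```

>>> carry_out:
  deltas:
    - {"dx": 0, "dy": 0, "dz": 0.3, "roll": 0, "jaw": -1}
    - {"dx": 0, "dy": 0, "dz": 0.3, "roll": 0, "jaw": -1}

```text
time: 31.12
tcp_pos: [0.648, 0.3309, 0.0183]
eef_rot: [[0.984, 0.179, 0.004], [0.179, -0.984, 0.002], [0.005, -0.001, -1.0]]
force: [3.3, 1.0, 5.3]
width: 0.046
gripper_force: 30.0
```

>>> carry_out:
  deltas:
    - {"dx": 0, "dy": 0, "dz": 0.3, "roll": 0, "jaw": -1}
    - {"dx": 0, "dy": 0, "dz": 0.3, "roll": 0, "jaw": -1}

```text
time: 31.38
tcp_pos: [0.6465, 0.3303, 0.0113]
eef_rot: [[0.984, 0.179, 0.002], [0.179, -0.984, 0.001], [0.002, -0.0, -1.0]]
force: [2.7, 0.6, 4.6]
width: 0.0457
gripper_force: 30.0
```

The tile is turning flat in the grip at about 5 N, so I'll continue down.

>>> carry_out:
  deltas:
    - {"dx": 0, "dy": 0, "dz": 0.4, "roll": 0, "jaw": -1}
    - {"dx": 0, "dy": 0, "dz": 0.3, "roll": 0, "jaw": -1}

```text
time: 31.62
tcp_pos: [0.6453, 0.3298, 0.0033]
eef_rot: [[0.984, 0.179, -0.001], [0.179, -0.984, -0.0], [-0.001, 0.0, -1.0]]
force: [2.3, 1.1, 3.9]
width: 0.0455
gripper_force: 30.0
```

>>> carry_out:
  deltas:
    - {"dx": 0, "dy": 0, "dz": 0.3, "roll": 0, "jaw": -1}
    - {"dx": 0, "dy": 0, "dz": 0.3, "roll": 0, "jaw": -1}

```text
time: 31.88
tcp_pos: [0.6454, 0.3299, -0.0026]
eef_rot: [[0.984, 0.179, -0.001], [0.179, -0.984, -0.0], [-0.001, 0.0, -1.0]]
force: [1.8, 0.6, 2.3]
width: 0.0456
gripper_force: 30.0
```

>>> carry_out:
  deltas:
    - {"dx": 0, "dy": 0, "dz": 0, "roll": 0, "jaw": 0.4}
    - {"dx": 0, "dy": 0, "dz": 0, "roll": 0, "jaw": 0.4}
    - {"dx": 0, "dy": 0, "dz": 0, "roll": 0, "jaw": 0.4}
    - {"dx": 0, "dy": 0, "dz": 0, "roll": 0, "jaw": 0.4}
    - {"dx": 0, "dy": 0, "dz": -4, "roll": 0, "jaw": 0.4}
    - {"dx": 0, "dy": 0, "dz": -6, "roll": 0, "jaw": 0.4}
    - {"dx": 0, "dy": 0, "dz": -6, "roll": 0, "jaw": 0.4}

```text
time: 32.75
tcp_pos: [0.6454, 0.3299, 0.1593]
eef_rot: [[0.984, 0.179, -0.001], [0.179, -0.984, -0.0], [-0.001, 0.0, -1.0]]
force: [0.4, 0.2, -0.0]
width: 0.0656
gripper_force: 0.0
```

```bash
python3 -c "
from h import *
bx=frame((.5881,.0189),-19.1,(0,0,.13)); print(bx)
need(bx,-19.1)"
```

```text
[0.5881 0.0189 0.13  ]
roll 0.513 then dx 4.76 dy 31.26 dz 2.93 cm F [ 0.4  0.2 -0. ] w 0.0656 t 32.8
```

```bash
cat > bask.py <<'E'
from h import *
import sys
I,D=shot("top",sys.argv[1]); P=cloud("top",D); Z=P[...,2]; v,u=np.mgrid[:384,:512]
h=cv2.cvtColor(I,cv2.COLOR_RGB2HSV)
m=(u>208)&(u<248)&(v>170)&(v<206)&(D>0)&(h[...,0]>88)&(h[...,0]<112)&(h[...,1]>120)&(Z>.03)&(Z<.05)
r=cv2.minAreaRect((P[m][:,:2]*1000).astype(np.float32)); print(m.sum(),r)
E
python3 bask.py top3
```

```text
136 ((581.891845703125, 21.033668518066406), (52.112308502197266, 58.93281555175781), 71.16499328613281)
```

>>> carry_out:
  deltas:
    - {"dx": 0, "dy": 5.5, "dz": 0, "roll": 0, "jaw": 0.6}
    - {"dx": 0, "dy": 5.5, "dz": 0, "roll": 0, "jaw": 0.6}
    - {"dx": 0, "dy": 5.5, "dz": 0, "roll": 0, "jaw": 0.6}
    - {"dx": 0, "dy": 5.5, "dz": 0, "roll": 0, "jaw": 0.6}
    - {"dx": 0, "dy": 0, "dz": 0, "roll": 0.18, "jaw": 0.6}
    - {"dx": 0, "dy": 0, "dz": 0, "roll": 0.18, "jaw": 0.6}
    - {"dx": 0, "dy": 0, "dz": 0, "roll": 0.15, "jaw": 0.6}
    - {"dx": 0, "dy": 0, "dz": 0, "roll": 0, "jaw": 0.6}

```text
time: 33.8
tcp_pos: [0.6849, 0.1137, 0.1577]
eef_rot: [[0.947, -0.323, -0.0], [-0.323, -0.947, -0.0], [0.0, 0.0, -1.0]]
force: [-0.1, 0.9, -0.3]
width: 0.0755
gripper_force: 0.0
```

```bash
python3 -c "
from h import *
need((.5881,.0189,.1),-19.1)"
```

```text
roll 0.005 then dx -6.05 dy 12.12 dz 5.77 cm F [-0.1  0.9 -0.3] w 0.0755 t 33.8
```

>>> carry_out:
  deltas:
    - {"dx": -3, "dy": 4, "dz": 0, "roll": 0, "jaw": 0.6}
    - {"dx": -3, "dy": 4, "dz": 0, "roll": 0, "jaw": 0.6}
    - {"dx": 0, "dy": 4.1, "dz": 0, "roll": 0, "jaw": 0.6}
    - {"dx": 0, "dy": 0, "dz": 3, "roll": 0, "jaw": 0.6}
    - {"dx": 0, "dy": 0, "dz": 3, "roll": 0, "jaw": 0.6}
    - {"dx": 0, "dy": 0, "dz": 2, "roll": 0, "jaw": 0.6}
    - {"dx": 0, "dy": 0, "dz": 0, "roll": 0, "jaw": 0.6}

```text
time: 34.67
tcp_pos: [0.5878, 0.0187, 0.0766]
eef_rot: [[0.947, -0.322, -0.003], [-0.322, -0.947, 0.0], [-0.003, 0.001, -1.0]]
force: [-0.2, -0.6, 0.3]
width: 0.0755
gripper_force: 0.0
```

```bash
python3 -c "
from h import *
need((.5881,.0189,-.009),-19.1)"
```

```text
roll 0.006 then dx 0.02 dy -0.03 dz 8.56 cm F [-0.2 -0.6  0.3] w 0.0755 t 34.7
```

>>> carry_out:
  deltas:
    - {"dx": 0, "dy": 0, "dz": 2.5, "roll": 0, "jaw": 0.6}
    - {"dx": 0, "dy": 0, "dz": 2.5, "roll": 0, "jaw": 0.6}
    - {"dx": 0, "dy": 0, "dz": 2, "roll": 0, "jaw": 0.6}
    - {"dx": 0, "dy": 0, "dz": 1.4, "roll": 0, "jaw": 0.6}
    - {"dx": 0, "dy": 0, "dz": 0, "roll": 0, "jaw": 0.6}

```text
time: 35.3
tcp_pos: [0.5888, 0.0186, -0.0064]
eef_rot: [[0.946, -0.323, -0.001], [-0.323, -0.946, 0.0], [-0.001, 0.0, -1.0]]
force: [0.7, -0.1, 0.3]
width: 0.0753
gripper_force: 0.0
```

>>> carry_out:
  deltas:
    - {"dx": 0, "dy": 0, "dz": 0, "roll": 0, "jaw": -1}
    - {"dx": 0, "dy": 0, "dz": 0, "roll": 0, "jaw": -1}
    - {"dx": 0, "dy": 0, "dz": 0, "roll": 0, "jaw": -1}
    - {"dx": 0, "dy": 0, "dz": 0, "roll": 0, "jaw": -1}
    - {"dx": 0, "dy": 0, "dz": 0, "roll": 0, "jaw": -1}

```text
time: 35.92
tcp_pos: [0.5897, 0.0187, -0.0054]
eef_rot: [[0.946, -0.324, 0.001], [-0.324, -0.946, 0.0], [0.001, -0.001, -1.0]]
force: [-1.4, 0.8, 5.0]
width: 0.0515
gripper_force: 30.0
```

>>> carry_out:
  deltas:
    - {"dx": 0, "dy": 0, "dz": -2, "roll": 0, "jaw": -1}
    - {"dx": 0, "dy": 0, "dz": -4, "roll": 0, "jaw": -1}
    - {"dx": 0, "dy": 0, "dz": -4, "roll": 0, "jaw": -1}
    - {"dx": 0, "dy": 0, "dz": -3, "roll": 0, "jaw": -1}
    - {"dx": 0, "dy": 0, "dz": 0, "roll": 0, "jaw": -1}

```text
time: 36.55
tcp_pos: [0.5906, 0.0185, 0.1257]
eef_rot: [[0.946, -0.324, 0.004], [-0.324, -0.946, 0.0], [0.004, -0.002, -1.0]]
force: [-0.2, 1.0, -1.8]
width: 0.0517
gripper_force: 30.0
```

```bash
python3 crate.py top4; python3 -c "
from h import *
print(get_state()['tcp_pos'],get_state()['eef_rot'][0])
need(frame((.5996,.2721),10.2,(-.070,0,.13)),10.2)
I=cv2.imread('pics/top4.png'); S,_=shot('side','side10'); S=S[:,:,::-1]
a=cv2.resize(I[130:260,60:190],(400,400)); b=cv2.resize(S[150:384,110:310],(400,468))[:400]
cv2.imwrite('pics/c9.png',np.hstack([a,b]))"
```

```text
crate 553 ((599.83447265625, 272.9244384765625), (201.52789306640625, 239.28131103515625), 10.492637634277344)
yellow mean [0.49577542 0.293223  ] yaw from line 9.960399410612677 ends -0.09721120797065996 0.0783374622175322
[0.58915263 0.01854437 0.12399132] [ 9.45953041e-01 -3.24302379e-01  9.01304675e-04]
roll -0.508 then dx -1.48 dy -24.77 dz -0.60 cm F [-0.2 -0.9 -1.7] w 0.0514 t 36.6
```

View pics/c9.png

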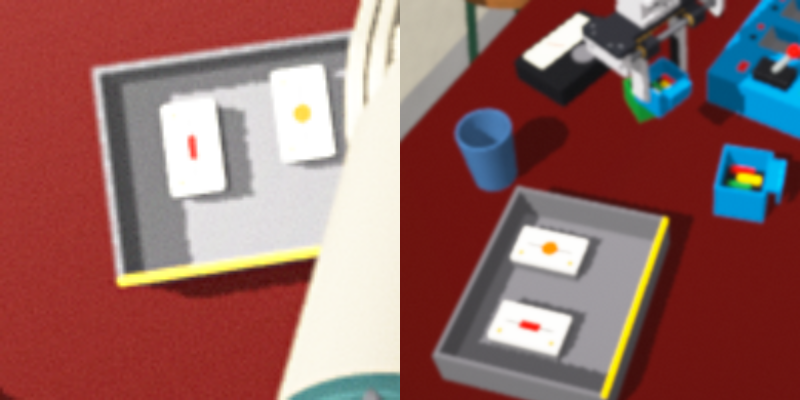

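Both tiles lie flat in the crate, at left-panel (193,147) and (303,113), and the basket is held at right-panel (665,85). The rim mid-line is consistent at crate x = -98 mm, so the TCP target is x = -69 mm.

>>> carry_out:
  deltas:
    - {"dx": 0, "dy": 0, "dz": -1, "roll": -0.17, "jaw": -1}
    - {"dx": 0, "dy": 0, "dz": 0, "roll": -0.17, "jaw": -1}
    - {"dx": 0, "dy": 0, "dz": 0, "roll": -0.168, "jaw": -1}
    - {"dx": -0.5, "dy": -5, "dz": 0, "roll": 0, "jaw": -1}
    - {"dx": -0.5, "dy": -5, "dz": 0, "roll": 0, "jaw": -1}
    - {"dx": -0.4, "dy": -5, "dz": 0, "roll": 0, "jaw": -1}
    - {"dx": 0, "dy": -5, "dz": 0, "roll": 0, "jaw": -1}
    - {"dx": 0, "dy": -4.5, "dz": 0, "roll": 0, "jaw": -1}

```text
time: 37.65
tcp_pos: [0.53, 0.2586, 0.1316]
eef_rot: [[0.984, 0.178, -0.004], [0.178, -0.984, -0.001], [-0.004, 0.001, -1.0]]
force: [0.3, -1.2, -1.2]
width: 0.0517
gripper_force: 30.0
```

>>> carry_out:
  deltas:
    - {"dx": 0, "dy": 0, "dz": 2, "roll": 0, "jaw": -1}
    - {"dx": 0, "dy": 0, "dz": 0, "roll": 0, "jaw": -1}
    - {"dx": 0, "dy": 0, "dz": 0, "roll": 0, "jaw": -1}

```text
time: 38.02
tcp_pos: [0.5318, 0.256, 0.1131]
eef_rot: [[0.984, 0.175, -0.001], [0.175, -0.984, -0.001], [-0.002, 0.001, -1.0]]
force: [0.7, 0.4, -1.8]
width: 0.0519
gripper_force: 30.0
```

```bash
python3 -c "
from h import *
need(frame((.5996,.2721),10.2,(-.069,0,.05)),10.2)
I,D=shot('side','side11'); P=cloud('side',D); h=cv2.cvtColor(I,cv2.COLOR_RGB2HSV)
a=np.radians(10.2); q=P-np.array([.5996,.2721,0]); X=q[...,0]*np.cos(a)+q[...,1]*np.sin(a); Y=-q[...,0]*np.sin(a)+q[...,1]*np.cos(a)
b=(h[...,0]>95)&(h[...,0]<112)&(h[...,1]>120)&(D>0)&(abs(X+.07)<.06)&(abs(Y)<.06)&(P[...,2]>.06)
print('basket X',np.percentile(X[b],[1,5,50,95,99]).round(4),'Y',np.percentile(Y[b],[2,98]).round(4),'Z',np.percentile(P[...,2][b],[2,98]).round(4))
y=(h[...,0]>20)&(h[...,0]<35)&(h[...,1]>140)&(D>0)&(abs(X+.098)<.02)&(abs(Y)<.13)&(abs(P[...,2]-.055)<.006)
print('rim X',np.percentile(X[y],[2,50,98]).round(4),y.sum(), 'slope',np.polyfit(Y[y],X[y],1))
cv2.imwrite('pics/c10.png',cv2.resize(I[220:350,160:290,::-1],(600,600),interpolation=cv2.INTER_CUBIC))"
```

```text
roll -0.002 then dx 0.06 dy -0.38 dz 6.31 cm F [ 0.7  0.4 -1.8] w 0.0519 t 38.0
basket X [-0.1074 -0.107  -0.0936 -0.0633 -0.0506] Y [-0.0279  0.0244] Z [0.1204 0.1618]
rim X [-0.1005 -0.098  -0.0948] 234 slope [-0.00393446 -0.09782273]
```

View pics/c10.png

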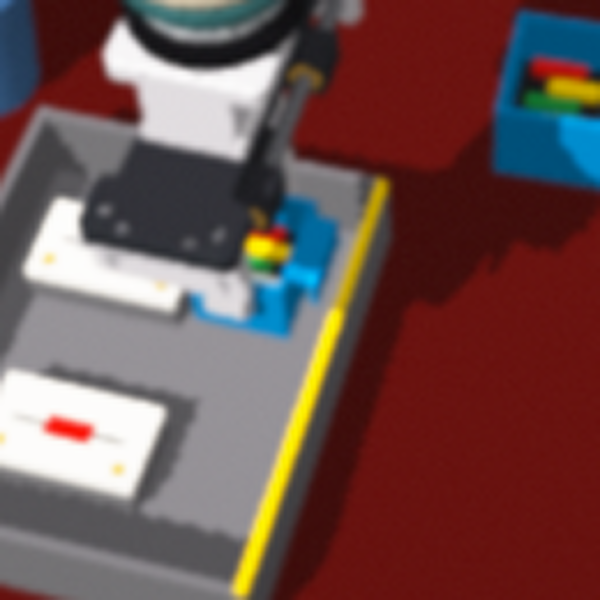

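The rim is at X = -100.5 to -95 mm. The lip's outer face is at -107, so the lip's gap straddles the rim (crop: lip 310,270; rim 345,310). I'll shift +1 mm and descend.

>>> carry_out:
  deltas:
    - {"dx": 0.1, "dy": 0, "dz": 2.5, "roll": 0, "jaw": -1}
    - {"dx": 0, "dy": 0, "dz": 2.5, "roll": 0, "jaw": -1}
    - {"dx": 0, "dy": 0, "dz": 1.5, "roll": 0, "jaw": -1}
    - {"dx": 0, "dy": 0, "dz": 1, "roll": 0, "jaw": -1}
    - {"dx": 0, "dy": 0, "dz": 0, "roll": 0, "jaw": -1}

```text
time: 38.7
tcp_pos: [0.5329, 0.2572, 0.0386]
eef_rot: [[0.984, 0.177, -0.0], [0.177, -0.984, -0.0], [-0.001, 0.0, -1.0]]
force: [-0.3, 0.1, -0.7]
width: 0.0518
gripper_force: 30.0
```

>>> carry_out:
  deltas:
    - {"dx": 0, "dy": 0, "dz": 0.4, "roll": 0, "jaw": -1}
    - {"dx": 0, "dy": 0, "dz": 0.4, "roll": 0, "jaw": -1}
    - {"dx": 0, "dy": 0, "dz": 0, "roll": 0, "jaw": -1}

```text
time: 39.08
tcp_pos: [0.5328, 0.2574, 0.0308]
eef_rot: [[0.984, 0.177, -0.0], [0.177, -0.984, -0.0], [-0.0, 0.0, -1.0]]
force: [-0.1, -0.5, -1.8]
width: 0.0518
gripper_force: 30.0
```

>>> carry_out:
  deltas:
    - {"dx": 0, "dy": 0, "dz": 0.4, "roll": 0, "jaw": -1}
    - {"dx": 0, "dy": 0, "dz": 0.3, "roll": 0, "jaw": -1}
    - {"dx": 0, "dy": 0, "dz": 0, "roll": 0, "jaw": -1}

```text
time: 39.45
tcp_pos: [0.5327, 0.2573, 0.0236]
eef_rot: [[0.984, 0.177, -0.0], [0.177, -0.984, -0.0], [-0.0, 0.0, -1.0]]
force: [-0.4, -0.4, -1.1]
width: 0.0515
gripper_force: 30.0
```

Past the rim without contact, so the lip is over. Continuing.

>>> carry_out:
  deltas:
    - {"dx": 0, "dy": 0, "dz": 0.4, "roll": 0, "jaw": -1}
    - {"dx": 0, "dy": 0, "dz": 0.3, "roll": 0, "jaw": -1}
    - {"dx": 0, "dy": 0, "dz": 0, "roll": 0, "jaw": -1}

```text
time: 39.83
tcp_pos: [0.5327, 0.2573, 0.0165]
eef_rot: [[0.984, 0.177, -0.001], [0.177, -0.984, -0.0], [-0.001, 0.0, -1.0]]
force: [0.4, 0.3, -1.5]
width: 0.0518
gripper_force: 30.0
```

>>> carry_out:
  deltas:
    - {"dx": 0, "dy": 0, "dz": 0.3, "roll": 0, "jaw": -1}
    - {"dx": 0, "dy": 0, "dz": 0.1, "roll": 0, "jaw": -1}
    - {"dx": 0, "dy": 0, "dz": 0, "roll": 0, "jaw": -1}

```text
time: 40.2
tcp_pos: [0.5329, 0.2574, 0.0128]
eef_rot: [[0.984, 0.177, -0.0], [0.177, -0.984, -0.0], [-0.0, 0.0, -1.0]]
force: [0.2, 0.0, -0.4]
width: 0.052
gripper_force: 30.0
```

```bash
cat > hb.py <<'E'
from h import *
import sys
I,D=shot('side',sys.argv[1]); P=cloud('side',D); h=cv2.cvtColor(I,cv2.COLOR_RGB2HSV)
a=np.radians(10.2); q=P-np.array([.5996,.2721,0]); X=q[...,0]*np.cos(a)+q[...,1]*np.sin(a); Y=-q[...,0]*np.sin(a)+q[...,1]*np.cos(a)
b=(h[...,0]>95)&(h[...,0]<112)&(h[...,1]>120)&(D>0)&(abs(X+.07)<.06)&(abs(Y)<.06)&(P[...,2]>.008)
print('basket X',np.percentile(X[b],[1,5,50,95,99]).round(4),'Y',np.percentile(Y[b],[2,98]).round(4),'Z',np.percentile(P[...,2][b],[2,98]).round(4),b.sum())
l=b&(X<-.094); print('lip Z',np.percentile(P[...,2][l],[5,50,95]).round(4),l.sum())
y=(h[...,0]>20)&(h[...,0]<35)&(h[...,1]>140)&(D>0)&(abs(X+.098)<.02)&(abs(Y)<.13)&(abs(P[...,2]-.055)<.008)
print('rim X',np.percentile(X[y],[2,50,98]).round(4),y.sum())
cv2.imwrite('pics/%s_c.png'%sys.argv[1],cv2.resize(I[220:350,160:290,::-1],(600,600),interpolation=cv2.INTER_CUBIC))
E
python3 hb.py side12
```

```text
basket X [-0.1061 -0.1059 -0.094  -0.0788 -0.0751] Y [-0.0269  0.025 ] Z [0.0164 0.0614] 207
lip Z [0.0403 0.0577 0.0606] 104
rim X [-0.1003 -0.0982 -0.0946] 205
```

>>> carry_out:
  deltas:
    - {"dx": 0, "dy": 0, "dz": 0.15, "roll": 0, "jaw": -1}
    - {"dx": 0, "dy": 0, "dz": 0, "roll": 0, "jaw": -1}

```text
time: 40.5
tcp_pos: [0.5331, 0.2575, 0.0122]
eef_rot: [[0.984, 0.177, 0.0], [0.177, -0.984, 0.0], [0.0, -0.0, -1.0]]
force: [-0.9, 0.3, 4.8]
width: 0.0516
gripper_force: 30.0
```

>>> carry_out:
  deltas:
    - {"dx": 0, "dy": 0, "dz": 0.15, "roll": 0, "jaw": -1}
    - {"dx": 0, "dy": 0, "dz": 0, "roll": 0, "jaw": -1}

```text
time: 40.75
tcp_pos: [0.5331, 0.2575, 0.0111]
eef_rot: [[0.984, 0.177, 0.001], [0.177, -0.984, 0.0], [0.001, -0.0, -1.0]]
force: [-1.7, -0.5, 9.1]
width: 0.0519
gripper_force: 30.0
```

The lip rests on the rim. Releasing and lifting clear.

>>> carry_out:
  deltas:
    - {"dx": 0, "dy": 0, "dz": -0.1, "roll": 0, "jaw": 0.4}
    - {"dx": 0, "dy": 0, "dz": 0, "roll": 0, "jaw": 0.4}
    - {"dx": 0, "dy": 0, "dz": 0, "roll": 0, "jaw": 0.4}
    - {"dx": 0, "dy": 0, "dz": 0, "roll": 0, "jaw": 0.4}
    - {"dx": 0, "dy": 0, "dz": -2, "roll": 0, "jaw": 0.4}
    - {"dx": 0, "dy": 0, "dz": -4, "roll": 0, "jaw": 0.4}
    - {"dx": 0, "dy": 0, "dz": -6, "roll": 0, "jaw": 0.4}
    - {"dx": 0, "dy": 0, "dz": -6, "roll": 0, "jaw": 0.4}

```text
time: 41.75
tcp_pos: [0.5326, 0.2572, 0.1924]
eef_rot: [[0.984, 0.177, -0.001], [0.177, -0.984, -0.0], [-0.001, 0.0, -1.0]]
force: [-0.0, 0.2, -1.1]
width: 0.0659
gripper_force: 0.0
```

>>> carry_out:
  deltas:
    - {"dx": 0, "dy": 5, "dz": 0, "roll": 0, "jaw": 0.4}
    - {"dx": 0, "dy": 5, "dz": 0, "roll": 0, "jaw": 0.4}
    - {"dx": 0, "dy": 5, "dz": 0, "roll": 0, "jaw": 0.4}
    - {"dx": 0, "dy": 5, "dz": 0, "roll": 0, "jaw": 0.4}
    - {"dx": 0, "dy": 5, "dz": 0, "roll": 0, "jaw": 0.4}
    - {"dx": 0, "dy": 0, "dz": 0, "roll": 0, "jaw": 0.4}

```text
time: 42.5
tcp_pos: [0.5774, 0.0054, 0.1907]
eef_rot: [[0.986, 0.169, 0.0], [0.169, -0.986, -0.003], [-0.0, 0.003, -1.0]]
force: [0.1, 0.8, -0.1]
width: 0.0656
gripper_force: 0.0
```

```bash
python3 hb.py side13; python3 -c "
import cv2,numpy as np
a=cv2.imread('pics/side13_c.png'); b=cv2.imread('pics/side13.png')
cv2.imwrite('pics/fin.png',np.hstack([cv2.resize(a,(400,400)),cv2.resize(b,(400,400))]))"
```

```text
basket X [-0.1039 -0.1025 -0.0711 -0.0467 -0.0448] Y [-0.0271  0.0255] Z [0.0137 0.0605] 510
lip Z [0.0129 0.0559 0.0606] 96
rim X [-0.1003 -0.098  -0.0943] 214
```

View pics/fin.png

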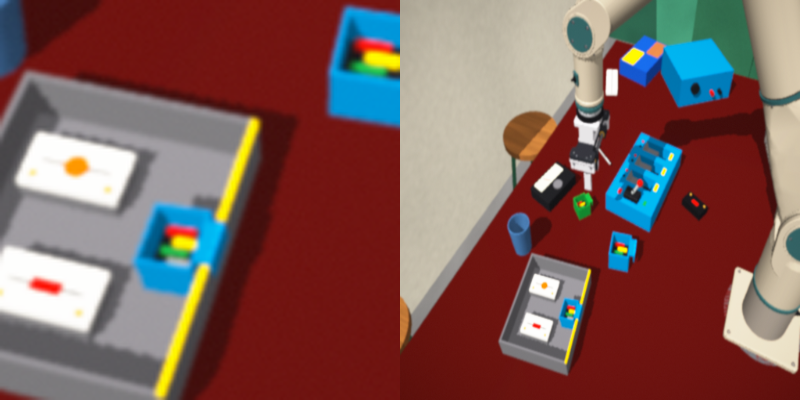

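The basket hangs inside on the yellow rim (left panel 175,250), both tiles lie flat in the crate, and the bystanders have not moved. One last check of the toggle, then I'll hand in.

Run:
```python
from h import *
I=cv2.imread("pics/side13.png"); D=np.load("pics/side13.npy"); P=cloud("side",D)
h=cv2.cvtColor(I,cv2.COLOR_BGR2HSV); v,u=np.mgrid[:384,:512]
m=((h[...,0]<6)|(h[...,0]>174))&(h[...,1]>150)&(h[...,2]>120)&(P[...,2]>.1)&(abs(u-297)<25)&(abs(v-171)<25)
c=(u[m].mean(),v[m].mean()); print(m.sum(),c)
if abs(c[0]-306.7)<2.5: print(close_job())
```

```text
39 (np.float64(306.28205128205127), np.float64(175.10256410256412))
the job is handed in; nothing more can be done
None
```

The job is handed in: the trainer is switched off, both tiles that were present (tile_a and tile_c) lie flat in the crate, and the small blue basket hangs inside on the yellow rim. While tipping tile_a the wrist force peaked at about 93 N (limit 120 N).

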